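# Finish the second layer of the solder bar stack

### The arm

A 7-joint arm with a two-finger parallel gripper is mounted at the origin on the work surface. World frame = base frame: x ahead of the robot, y to its left, z up, the work surface at z = 0. Lengths are in m, angles in rad, forces in N, time in s.
With the tool pointing down it reaches from about 0.4 to 0.85 m from the base axis. Payload 10.4 kg.
Tool frame: the origin (TCP) lies where the fingers leave the gripper's body, on its centre line; the fingertips stand 73 mm ahead of it and the grasp point (between the pads) lies 54 mm ahead of it; z points along the fingers, y is the direction in which the jaws open and shut (so a half turn about z gives the same grasp; the last joint's range is limited). The gripper opens to 85 mm and grips with 20 to 120 N. Pads are 22 mm wide; open, the fingers measure 114 mm over their backs; the gripper's body (76 mm by 85 mm) begins 54 mm behind the grasp point. The pads swing forward as they close: fully open they stand 13 mm farther back than shut.
Start: joints at [-1.167, 0.332, -0.065, 1.46, 0.022, 1.35, -0.088], TCP at [0.259, 0.569, 0.304] pointing down, gripper open.
Joint ranges: [-2.6, 2.6], [-0.5, 2.12], [-1.47, 1.34], [0.16, 2.42], [-1.27, 4.41], [0.06, 2.06], [-2.6, 2.6]. Speed limits (rad/s): [2.22, 2.22, 2.79, 2.79, 3.14, 3.14, 3.14].

### API

Orientations are given as a unit quaternion [x, y, z, w].
In Python, from workcell import get_obs, camera, camera_model, hand_in gives the robot as it stands.
- The arm moves only by the shell command python3 -m crank 'ROWS' [FORCE]. ROWS is text: rows parted by semicolons, each of 7 numbers parted by spaces: the shift along the tool's x, y, z in units of 40 mm (1.0 is 40 mm), then the turn, a rotation vector about the tool's x, y, z in units of 8 degrees (1.0 is 8 degrees), then the finger opening in mm, from 0 to 85.4. In form: x y z ax ay az jaw; .... A call has exactly 10 rows; each row shifts and turns the pose as measured when the row begins, along the tool's axes as they then stand; what a row does not reach is not made up. A row lasts 1/10 s, in which the tool goes at most 50 mm and 8.59 degrees, less where a joint would pass 70% of its speed; a pose out of reach is approached as far as the arm can. A call is refused whole if a number of a shift passes 1 or a number of a turn 1, either way. A call with a gripper value outside its range is refused whole. The fingers move at their own pace and stop on an object; FORCE is the grip in N (left out, the last holds). Time passes only in rows, so rows that do not move let the fingers close, or fill a call up. It gives the time, the measured TCP pose, the force and the opening at its end, in the units of the state.
- get_obs(): the state, without advancing time (a new reading comes with each control period).
- camera(name): name is "side" or "top" or "wrist"; returns (picture, depth): 420x560x3 uint8, red, green, blue; 420x560 float32, m along the optical axis (not along the pixel's ray), 0 where there is no reading.
- camera_model(name): a dict with "fx", "fy", "cx", "cy" (pixels), "distortion" ([k1, k2, p1, p2, k3] as OpenCV has them; the pictures are not rectified), "position" and "rotation" of the camera in the world; the wrist camera has in their place "hand_eye" (4x4, takes a point from camera to tool coordinates, whose origin is the TCP and whose axes are the flange's). Camera axes: x right, y up, looking along -z (the intrinsics and any distortion apply to the point x, -y, -z); pixel columns grow to the right and rows downward; lengths in m; the calibration is good to about 2 mm. A picture is of the moment at which its call begins: read the wrist's pose just before it. camera_model takes no time and is no camera call.
- hand_in(): hands the job in, once; it reports no verdict.
The state is a dict: "clock": time; "joint_pos": joint angles; "joint_velocities": joint speeds; "tau": joint torques, N m; "position": TCP position; "ee_rot": TCP orientation; "ft_force": force on the tool from outside, world axes, zero at the start; "torque": the same for the moment, N m; "grip_width": opening from 0.0 (shut) to 1.0 (fully open).
Only numpy, scipy, OpenCV 4.12 (cv2) and the standard library are available. Lean on these libraries where they do the work, as an engineer would, in place of code of your own. Each camera call takes 0.05 s, during which the arm holds its last target.

### The job

Finish the second layer of the solder bar stack with the two spare bars from the mat: they go beside the bar that already lies on top, parallel to it and across the layer below, the next one turned upside down (narrow face down) and the outer one wide face down, so that their sloping sides nest. Lower them into place, never letting one drop or topple over, close them up snug against one another with their ends level and all three lying flat, and leave the bars already stacked in their places and the things standing around undisturbed.

Things in the scene. Friction and masses are not known exactly. Their poses are not given: they have to be found in the camera images.
- board: Square plywood board under the stack, 170 x 170 x 12 mm, fixed to the bench; origin at the middle of its underside (its top is 12 mm up), axes along its edges. The lower layer lies on it: three bars side by side along the board's x, the middle one narrow face down
- mat: Thin black rubber mat, 200 x 210 x 3 mm, fixed to the bench, on which the two spare bars lie wide face down, 100 mm apart; origin at the middle of its underside (its top is 3 mm up). It may lie to the right or to the left of the board
- top_1: Bar already on the lower layer, same shape as the spares, wide face down, its y along the board's x; its wide face is 34 mm above the bench. The free places are on its +y side, away from the robot: nested bars lie 36.5 mm apart, middle to middle (+36.5 and +73 mm along its y). The lower layer ends 70 mm from the board's middle; a bar set down with its middle past that edge tips off
- spare_1: Spare solder bar, at first lying wide face down on the mat: 140 mm long, 22 mm high, wide face 40 mm across, opposite narrow face 33 mm, two sloping sides, square ends; plain grey metal, about 0.8 kg. Origin mid wide face; x along the length, y across, z from wide to narrow face (z up = wide face down). Stands steadily on an end if set down square
- spare_2: Spare solder bar, at first lying wide face down on the mat: 140 mm long, 22 mm high, wide face 40 mm across, opposite narrow face 33 mm, two sloping sides, square ends; plain grey metal, about 0.8 kg. Origin mid wide face; x along the length, y across, z from wide to narrow face (z up = wide face down). Stands steadily on an end if set down square
- low_1: Solder bar of the lower layer, on the right, wide face down, same shape as the spares, long axis along the board's x, loose
- low_2: Solder bar of the lower layer, in the middle, narrow face down, same shape as the spares, long axis along the board's x, loose
- low_3: Solder bar of the lower layer, on the left, wide face down, same shape as the spares, long axis along the board's x, loose
- power_supply: Black computer power supply, 140 x 150 x 86 mm, loose bystander; origin at the middle of its underside
- solder_reel: Grey reel standing on its flange, diameter 60 mm, 50 mm high, loose bystander; origin at the middle of its underside
- multimeter: Grey handheld multimeter lying on its back, 160 x 78 x 32 mm, loose bystander; origin at the middle of its underside

How it is judged:
At the end, for the whole second after the job is handed in: Of the spares, one lies narrow face down next to the top bar and one wide face down next to that: flat (2 deg), heights within 2 mm, gaps together under 2.5 mm, ends level within 8 mm, parallel within 4 deg; the four bars already stacked moved under 10 mm; all at rest (((angle between spare_1's own z axis and vertical above 3.10659 rad and angle between spare_2's own z axis and vertical below 0.035 rad and y of spare_1 in the frame of top_1 between 0.034 and 0.042 m and y of spare_2 in the frame of top_1 between 0.07 and 0.0755 m and height (world z) of spare_1 between 0.054 and 0.058 m and x of spare_1 in the frame of top_1 between -0.008 and 0.008 m and angle between the x axis of each of spare_1, spare_2 and the x axis of top_1, either way round below 0.07 rad and height (world z) of spare_2 between 0.032 and 0.036 m and x of spare_2 in the frame of top_1 between -0.008 and 0.008 m) or (angle between spare_2's own z axis and vertical above 3.10659 rad and angle between spare_1's own z axis and vertical below 0.035 rad and y of spare_2 in the frame of top_1 between 0.034 and 0.042 m and y of spare_1 in the frame of top_1 between 0.07 and 0.0755 m and height (world z) of spare_2 between 0.054 and 0.058 m and x of spare_2 in the frame of top_1 between -0.008 and 0.008 m and angle between the x axis of each of spare_2, spare_1 and the x axis of top_1, either way round below 0.07 rad and height (world z) of spare_1 between 0.032 and 0.036 m and x of spare_1 in the frame of top_1 between -0.008 and 0.008 m)) and linear speed of each of spare_1, spare_2, top_1 below 0.01 m/s and angular speed of each of spare_1, spare_2, top_1 below 0.05 rad/s and distance of each of top_1, low_1, low_2, low_3 from where it was at the start of the episode below 0.01 m and angle between top_1's own z axis and vertical below 0.035 rad); the robot touches nothing.
It fails at once if power supply was disturbed (distance of power_supply from where it was at the start of the episode above 0.02 m or angle between power_supply's own z axis and vertical above 0.2 rad).
It fails at once if solder reel was disturbed (distance of solder_reel from where it was at the start of the episode above 0.02 m or angle between solder_reel's own z axis and vertical above 0.2 rad).
It fails at once if multimeter was disturbed (distance of multimeter from where it was at the start of the episode above 0.02 m or angle between multimeter's own z axis and vertical above 0.2 rad).
It fails at once if spare 1 was dropped or toppled over (moving at over 0.5 m/s out of the fingers) (linear speed of spare_1 above 0.5 m/s and contact force between the fingers and spare_1 below 0.5 N).
It fails at once if spare 2 was dropped or toppled over (moving at over 0.5 m/s out of the fingers) (linear speed of spare_2 above 0.5 m/s and contact force between the fingers and spare_2 below 0.5 N).
It also fails if it takes over 72 s, if anything falls off the work surface, if the arm or the gripper's body presses on something with over 40 N, if the wrist force passes 120 N, or if a joint passes its speed limit or range.

## Working session

There is one attempt and no reset: what is moved stays moved. The work goes in short steps, Python scripts to look and compute and a shell command to move; the robot and the scene stay as the last step left them, time stands still between calls to the robot, and variables do not carry over. Pictures are saved under pics/ and viewed, and the job is handed in when it is done.

```bash
mkdir -p pics; ls; python3 - <<'E'
from workcell import *
import cv2,numpy as np
print(get_obs())
for n in ["side","top","wrist"]:
    p,d=camera(n); cv2.imwrite(f"pics/a_{n}.png",p[:,:,::-1]); np.save(f"a_{n}.npy",d); np.save(f"a_{n}_p.npy",p)
    print(n,camera_model(n))
E
```

```text
pics
{'clock': 0.0, 'joint_pos': array([-1.16661361,  0.3328629 , -0.06469526,  1.46096241,  0.02159915,
        1.34985059, -0.08851337]), 'joint_velocities': array([-7.04906293e-05, -1.13753198e-03,  6.53293525e-04,  2.68552565e-04,
       -2.86042425e-04, -3.61827415e-04,  2.52823529e-05]), 'tau': array([-3.28972210e-04, -6.25436282e+01,  4.86784370e-02, -3.91596007e+01,
        1.63249369e-02,  9.78259777e-03,  2.19175615e-05]), 'position': array([0.25860662, 0.56869425, 0.30311136]), 'ee_rot': array([ 2.11773837e-01,  9.77318454e-01, -6.84254844e-04, -1.15416608e-04]), 'ft_force': array([-0.55733433, -0.20905852, -0.24143442]), 'torque': array([-0.01948729, -0.04403622,  0.01766257]), 'grip_width': 1.0038260639148602}
side {'fx': 496.89348745960916, 'fy': 496.89348745960916, 'cx': 283.2476945391516, 'cy': 207.59025198897845, 'distortion': array([-0.12754421,  0.        ,  0.        ,  0.        ,  0.        ]), 'position': array([ 0.04145309, -0.6528512 ,  1.05507004]), 'rotation': array([ 0.31887246, -0.10535888, -0.27760997,  0.90008475])}
top {'fx': 533.9995996961052, 'fy': 533.9995996961052, 'cx': 278.86730585526175, 'cy': 209.91224192842017, 'distortion': array([0.06993958, 0.        , 0.        , 0.        , 0.        ]), 'position': array([ 0.23940508, -0.00661227,  1.54783254]), 'rotation': array([-0.06432373,  0.06220251,  0.70706784, -0.7014616 ])}
wrist {'fx': 336.2195267797375, 'fy': 336.2195267797375, 'cx': 283.0605103138386, 'cy': 207.496397559844, 'distortion': array([-0.03434945,  0.        ,  0.        ,  0.        ,  0.        ]), 'hand_eye': array([[ 5.25176501e-04,  9.60079001e-01,  2.79728506e-01,
         7.21398810e-02],
       [ 9.99999669e-01, -3.30507710e-04, -7.43087712e-04,
        -4.87532059e-04],
       [-6.20970480e-04,  2.79728804e-01, -9.60078857e-01,
        -7.06107278e-02],
       [ 0.00000000e+00,  0.00000000e+00,  0.00000000e+00,
         1.00000000e+00]])}
```

View pics/a_side.png

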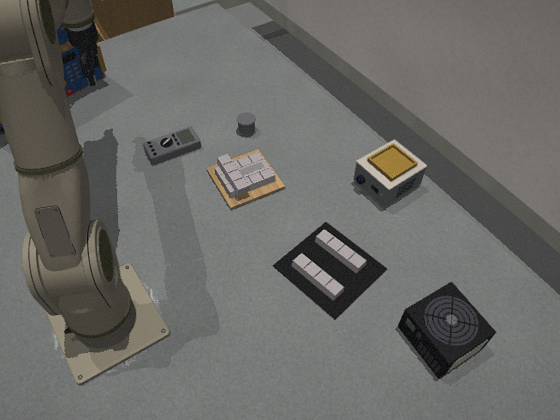

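View pics/a_top.png

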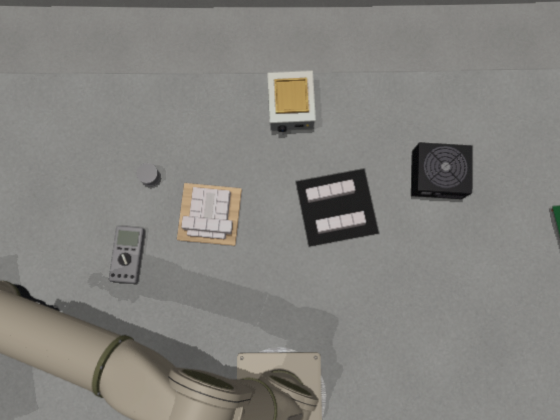

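View pics/a_wrist.png

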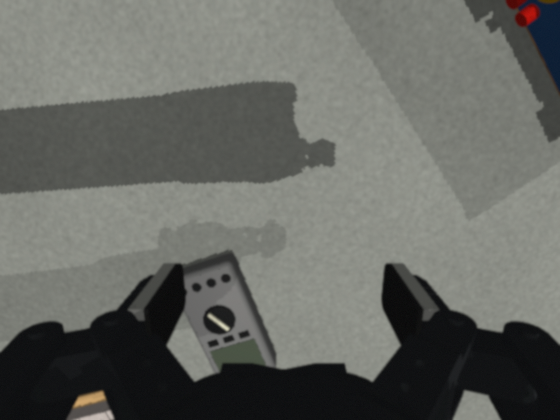

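The pictures show the following. Top view: the board and stack are at about (210,214), with top_1 at about (207,225) on the robot side, and the mat is at (338,207) with spares at (330,190) and (341,222). The power supply is far right, the multimeter (127,254) and reel (150,176) are left, and an unlisted white box sits at (291,100). Next I'll measure.

```bash
cat > h.py <<'E'
import numpy as np,cv2
from scipy.spatial.transform import Rotation as R
from workcell import *
def KD(m): return np.array([[m['fx'],0,m['cx']],[0,m['fy'],m['cy']],[0,0,1.]]),np.array(m['distortion'])
def campose(n,obs=None):
    m=camera_model(n)
    if n!='wrist': return R.from_quat(m['rotation']).as_matrix(),np.array(m['position'])
    H=m['hand_eye'];o=obs; T=R.from_quat(o['ee_rot']).as_matrix()
    return T@H[:3,:3], T@H[:3,3]+o['position']
def rays(n,px,obs=None):
    m=camera_model(n);K,D=KD(m)
    u=cv2.undistortPoints(np.array(px,float).reshape(-1,1,2),K,D).reshape(-1,2)
    d=np.c_[u[:,0],-u[:,1],-np.ones(len(u))]
    Rm,p=campose(n,obs); return p,d@Rm.T
def onplane(n,px,z,obs=None):
    p,d=rays(n,px,obs); return p+d*((z-p[2])/d[:,2])[:,None]
def cloud(n,depth,obs=None):
    v,u=np.mgrid[:420,:560]; p,d=rays(n,np.c_[u.ravel(),v.ravel()],obs)
    return (p+d*depth.reshape(-1,1)).reshape(420,560,3)
def yaw(o): 
    M=R.from_quat(o['ee_rot']).as_matrix(); return M
E
python3 - <<'E'
from h import *
p=np.load('a_top_p.npy');d=np.load('a_top.npy');C=cloud('top',d)
def rect(mask,z,lo,hi,name):
    mask=mask.astype(np.uint8); n,l,s,c=cv2.connectedComponentsWithStats(mask)
    for i in range(1,n):
        if s[i,4]>lo and s[i,4]<hi:
            v,u=np.nonzero(l==i); W=onplane('top',np.c_[u,v],z)[:,:2].astype(np.float32)
            r=cv2.minAreaRect(W); print(name,s[i],np.round(r[0],4),np.round(r[1],4),round(r[2],1),'z',np.round(np.median(C[l==i][:,2]),4))
hsv=cv2.cvtColor(p,cv2.COLOR_RGB2HSV)
v=p.astype(int).min(2)
roi=np.zeros(d.shape,bool)
reg=roi.copy();reg[165:250,295:380]=1
m=(v>110)&reg
m=cv2.morphologyEx(m.astype(np.uint8),cv2.MORPH_CLOSE,np.ones((5,5)))
# spare top
inm=(p.max(2)<45)&reg
rect(cv2.morphologyEx(inm.astype(np.uint8),cv2.MORPH_CLOSE,np.ones((15,15))),0.003,500,1e5,'mat')
rect(m,0.025,100,3000,'sp')
reg=roi.copy();reg[175:255,170:250]=1
wood=(hsv[:,:,1]>60)&(hsv[:,:,0]<30)&reg
rect(cv2.morphologyEx(wood.astype(np.uint8),cv2.MORPH_CLOSE,np.ones((25,25))),0.012,500,1e5,'board')
Z=C[:,:,2]
rect((Z>0.05)&(Z<0.065)&reg,0.056,100,3000,'top1')
rect((Z>0.027)&(Z<0.045)&reg,0.034,100,5000,'low')
for nm,z,lo in[('mat',3,(190,320)),]: pass
for (u,v_) in [(330,190),(341,222),(207,225),(210,200),(280,250),(443,170),(150,176),(127,254),(291,97)]: print((u,v_),np.round(C[v_,u],3))
cv2.imwrite('pics/top_zoom.png',cv2.resize(p[150:270,110:400,::-1],None,fx=2.7,fy=2.7,interpolation=cv2.INTER_CUBIC))
E
```

```text
mat [ 297  170   81   76 4487] [ 0.5274 -0.1725] [0.1933 0.2033] 10.4 z 0.0058
sp [ 295  165   85   85 2305] [ 0.524 -0.173] [0.2462 0.2485] 89.3 z 0.0009
sp [306 180  49  20 569] [ 0.5745 -0.1527] [0.0351 0.141 ] 11.5 z 0.0255
sp [316 211  50  21 593] [ 0.4812 -0.1802] [0.0348 0.1413] 11.0 z 0.0256
board [ 177  183   65   63 1578] [0.508  0.2005] [0.1705 0.1703] 84.1 z 0.0137
top1 [181 216  51  17 591] [0.4717 0.2025] [0.1399 0.0363] 84.4 z 0.057
low [ 189  187   41   33 1088] [0.5364 0.1973] [0.1087 0.0866] 84.1 z 0.0351
low [184 228  47  11 235] [0.4482 0.2034] [0.132  0.0189] 84.0 z 0.0357
(330, 190) [ 0.572 -0.152  0.029]
(341, 222) [ 0.479 -0.182  0.023]
(207, 225) [0.468 0.2   0.053]
(210, 200) [0.545 0.196 0.032]
(280, 250) [ 0.401 -0.005  0.001]
(443, 170) [ 0.614 -0.463  0.087]
(150, 176) [0.613 0.366 0.05 ]
(127, 254) [0.39  0.425 0.04 ]
(291, 97) [ 0.832 -0.041  0.093]
```

View pics/top_zoom.png

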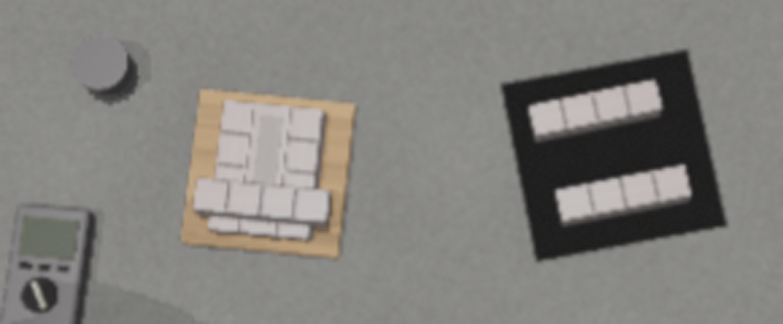

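Far spare: (0.5745,-0.153), width axis at 11.5°. Near spare: (0.481,-0.180), at 11°. top_1: (0.472,0.2025), and its y axis points at about -5.9°. Next, a planner that prints how far to go, in the tool axes and units.

```bash
cat >> h.py <<'E'
def toolR(yaw_deg,tilt_deg=0):
    """tool down, tool y at azimuth yaw; then tilted about world dir of tool y by tilt (right hand about tool y)"""
    y=np.array([np.cos(np.radians(yaw_deg)),np.sin(np.radians(yaw_deg)),0]);z=np.array([0,0,-1.]);x=np.cross(y,z)
    M=np.c_[x,y,z]; return R.from_rotvec(np.radians(tilt_deg)*y).as_matrix()@M
def plan(P,M,n,grasp=False,off=0.054,P0=None,M0=None):
    o=get_obs(); p=o['position'] if P0 is None else P0; A=R.from_quat(o['ee_rot']).as_matrix() if M0 is None else M0
    P=np.array(P,float)
    if grasp: P=P-off*M[:,2]
    rv=R.from_matrix(A.T@M).as_rotvec()
    g0=p+off*A[:,2]; g1=P+off*M[:,2]
    print('left: dpos world',np.round(P-p,4),'rot deg tool',np.round(np.degrees(rv),2))
    Mp,pp=A,p
    for i in range(1,n+1):
        Mi=A@R.from_rotvec(rv*i/n).as_matrix(); pi=(g0+(g1-g0)*i/n)-off*Mi[:,2] if grasp else p+(P-p)*i/n
        s=Mp.T@(pi-pp)/0.04; r=np.degrees(R.from_matrix(Mp.T@Mi).as_rotvec())/8
        print(' '.join(f'{x:.2f}' for x in np.r_[s,r])); Mp,pp=Mi,pi
def rec():
    o=get_obs()
    import json
    open('log.jsonl','a').write(json.dumps(dict(q=list(o['joint_pos']),p=list(o['position']),r=list(o['ee_rot'])))+'\n')
    M=R.from_quat(o['ee_rot']).as_matrix()
    print('t',round(o['clock'],2),'p',np.round(o['position'],4),'grasp',np.round(o['position']+.054*M[:,2],4),'tz',np.round(M[:,2],3),'ty',np.round(M[:,1],3),'yaw',round(np.degrees(np.arctan2(M[1,1],M[0,1])),1))
    print('q',np.round(o['joint_pos'],3),'F',np.round(o['ft_force'],1),'T',np.round(o['torque'],2),'grip',round(float(o['grip_width']),3))
    return o
E
python3 - <<'E'
from h import *
rec(); plan([0.5745,-0.1527,0.25],toolR(11.5),22)
E
```

```text
t 0.15 p [0.2586 0.5688 0.3033] grasp [0.2586 0.5687 0.2493] tz [-0.    -0.001 -1.   ] ty [ 0.414  0.91  -0.001] yaw 65.5
q [-1.167  0.333 -0.065  1.461  0.022  1.35  -0.089] F [ 0.6  0.4 -0.9] T [-0.01 -0.06  0.06] grip 1.002
left: dpos world [ 0.3159 -0.7215 -0.0533] rot deg tool [-5.000e-02  3.000e-02  5.405e+01]
-0.67 -0.60 0.06 -0.00 0.00 0.31
-0.69 -0.57 0.06 -0.00 0.00 0.31
-0.71 -0.54 0.06 -0.00 0.00 0.31
-0.74 -0.51 0.06 -0.00 0.00 0.31
-0.76 -0.48 0.06 -0.00 0.00 0.31
-0.78 -0.44 0.06 -0.00 0.00 0.31
-0.80 -0.41 0.06 -0.00 0.00 0.31
-0.81 -0.37 0.06 -0.00 0.00 0.31
-0.83 -0.34 0.06 -0.00 0.00 0.31
-0.84 -0.30 0.06 -0.00 0.00 0.31
-0.85 -0.27 0.06 -0.00 0.00 0.31
-0.86 -0.23 0.06 -0.00 0.00 0.31
-0.87 -0.19 0.06 -0.00 0.00 0.31
-0.88 -0.15 0.06 -0.00 0.00 0.31
-0.89 -0.12 0.06 -0.00 0.00 0.31
-0.89 -0.08 0.06 -0.00 0.00 0.31
-0.89 -0.04 0.06 -0.00 0.00 0.31
-0.89 -0.00 0.06 -0.00 0.00 0.31
-0.89 0.04 0.06 -0.00 0.00 0.31
-0.89 0.07 0.06 -0.00 0.00 0.31
-0.89 0.11 0.06 -0.00 0.00 0.31
-0.88 0.15 0.06 -0.00 0.00 0.31
```

```bash
python3 -m crank '-.7 -.6 .05 0 0 .3 85; -.7 -.6 .05 0 0 .3 85; -.7 -.55 .05 0 0 .3 85; -.75 -.5 .05 0 0 .3 85; -.75 -.5 .05 0 0 .3 85; -.8 -.45 .05 0 0 .3 85; -.8 -.4 .05 0 0 .3 85; -.8 -.4 .05 0 0 .3 85; -.8 -.35 .05 0 0 .3 85; -.85 -.3 .05 0 0 .3 85' 40; python3 - <<'E'
from h import *
rec(); plan([0.5745,-0.1527,0.25],toolR(11.5),12)
E
```

```text
clock: 1.15
position: [0.4017, 0.2282, 0.2794]
ee_rot: [0.414, 0.91, -0.002, -0.002]
ft_force: [0.9, 1.1, 0.2]
grip_width: 0.992
t 1.15 p [0.4017 0.2282 0.2794] grasp [0.4014 0.2281 0.2254] tz [-0.005 -0.002 -1.   ] ty [ 0.753  0.658 -0.005] yaw 41.1
q [-0.814 -0.017  0.198  1.913  0.002  1.25   0.101] F [0.9 1.1 0.2] T [-0.01 -0.05  0.01] grip 0.992
left: dpos world [ 0.1728 -0.3809 -0.0294] rot deg tool [-3.000e-01 -1.000e-02  2.963e+01]
-0.83 -0.25 0.06 -0.00 -0.00 0.31
-0.84 -0.21 0.06 -0.00 -0.00 0.31
-0.85 -0.18 0.06 -0.00 -0.00 0.31
-0.86 -0.14 0.06 -0.00 -0.00 0.31
-0.87 -0.10 0.06 -0.00 -0.00 0.31
-0.87 -0.07 0.06 -0.00 -0.00 0.31
-0.87 -0.03 0.06 -0.00 -0.00 0.31
-0.87 0.01 0.06 -0.00 -0.00 0.31
-0.87 0.05 0.06 -0.00 -0.00 0.31
-0.87 0.08 0.06 -0.00 -0.00 0.31
-0.86 0.12 0.06 -0.00 -0.00 0.31
-0.86 0.16 0.06 -0.00 -0.00 0.31
```

```bash
python3 - <<'E'
from h import *
o=get_obs();p,d=camera('wrist'); cv2.imwrite("pics/w1.png",p[:,:,::-1]); np.savez('w1.npz',p=p,d=d,pos=o['position'],rot=o['ee_rot'])
E
python3 -m crank '-.85 -.25 .1 0 0 .35 85; -.85 -.2 .1 0 0 .35 85; -.85 -.2 .1 0 0 .35 85; -.85 -.15 .1 0 0 .35 85; -.9 -.1 .1 0 0 .35 85; -.9 -.05 .1 0 0 .35 85; -.9 -.05 .1 0 0 .35 85; -.9 0 .1 0 0 .35 85; -.9 .05 .1 0 0 .35 85; -.9 .1 .1 0 0 .35 85'; python3 - <<'E'
from h import *
o=rec(); plan([0.5745,-0.1527,0.25],toolR(11.5),2)
p,d=camera('wrist'); cv2.imwrite("pics/w2.png",p[:,:,::-1]); np.savez('w2.npz',p=p,d=d,pos=o['position'],rot=o['ee_rot'])
E
```

```text
clock: 2.2
position: [0.5407, -0.1175, 0.2384]
ee_rot: [0.63, 0.777, -0.002, -0.001]
ft_force: [0.5, 1.0, -0.0]
grip_width: 0.994
t 2.2 p [ 0.5407 -0.1175  0.2384] grasp [ 0.5406 -0.1176  0.1844] tz [-0.003 -0.002 -1.   ] ty [ 0.978  0.206 -0.004] yaw 11.9
q [-0.375  0.242  0.585  1.765 -0.141  1.18   0.459] F [ 0.5  1.  -0. ] T [ 0.01 -0.03 -0.02] grip 0.994
left: dpos world [ 0.0338 -0.0352  0.0116] rot deg tool [-0.2   0.08  0.4 ]
-0.52 0.32 -0.15 -0.01 0.00 0.03
-0.52 0.32 -0.15 -0.01 0.00 0.03
```

View pics/w1.png

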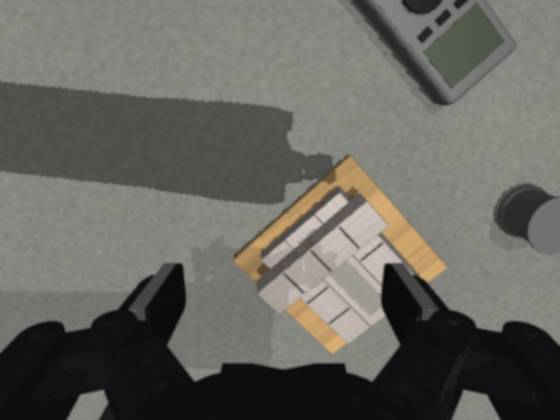

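View pics/w2.png

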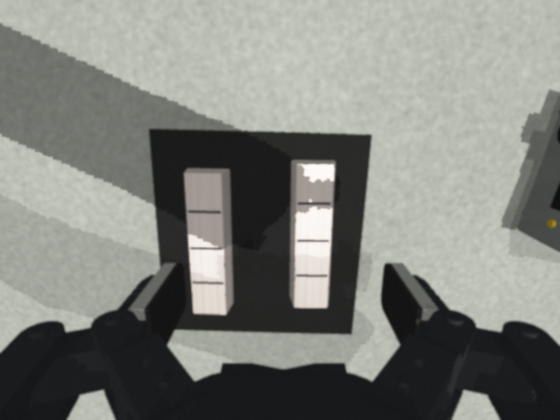

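```bash
cat > kin.py <<'E'
import numpy as np,json,itertools
from scipy.spatial.transform import Rotation as R
from scipy.optimize import least_squares
L=[json.loads(l) for l in open('log.jsonl')]
def fk(q,s,pr,full=False):
    d1,a1,d3,a3,d5,a5,d7,a7,y0,y7=pr
    q=np.array(q)*s; Rz=lambda t:R.from_euler('z',t).as_matrix(); Ry=lambda t:R.from_euler('y',t).as_matrix()
    p=np.zeros(3);M=Rz(y0)
    def tr(M,x,z): return M@np.array([x,0,z])
    M=M@Rz(q[0]);p=p+tr(M,a1,d1);M=M@Ry(q[1]); M=M@Rz(q[2]);p=p+tr(M,a3,d3);e=p;M=M@Ry(q[3]);p=p+tr(M,-a3,0);M=M@Rz(q[4]);p=p+tr(M,a5,d5);w=p;M=M@Ry(q[5]);p=p+tr(M,a7,0);M=M@Rz(q[6]+y7);p=p+M@np.array([0,0,d7])
    return (p,M,e,w) if full else (p,M)
def res(pr,s):
    r=[]
    for l in L:
        p,M=fk(l['q'],s,pr); r+=list((p-l['p'])*5); r+=list((R.from_quat(l['r']).as_matrix()-M).ravel())
    return np.array(r)
if __name__=='__main__':
    best=[]
    for s in itertools.product([1,-1],repeat=4):
        s7=np.array([s[0],1,s[1],1,s[2],1,s[3]])
        for y7 in [0,1.57,-1.57]:
          x0=np.array([.34,0,.4,0,.4,0,.2,0,0,y7])
          f=least_squares(res,x0,args=(s7,)); best.append((f.cost,tuple(s7),np.round(f.x,3).tolist()))
    best.sort(); 
    for b in best[:4]: print(b)
    json.dump(best[0],open('kin.json','w'),default=float)
E
python3 kin.py; python3 - <<'E'
from h import *
z=np.load('w2.npz');o=dict(position=z['pos'],ee_rot=z['rot']);p=z['p']
m=(p.min(2)>95).astype(np.uint8); m[:, :150]=0;m[:,370:]=0;m[:140]=0;m[330:]=0
for n,x0,x1 in(('near',175,245),('far',285,345)):
    mm=np.zeros_like(m);mm[160:318,x0:x1]=m[160:318,x0:x1]
    mm=cv2.morphologyEx(mm,cv2.MORPH_CLOSE,np.ones((7,7)))
    c=max(cv2.findContours(mm,cv2.RETR_EXTERNAL,cv2.CHAIN_APPROX_NONE)[0],key=cv2.contourArea).reshape(-1,2)
    W=onplane('wrist',c,.025,o)[:,:2].astype(np.float32);r=cv2.minAreaRect(W);print(n,np.round(r[0],4),np.round(r[1],4),round(r[2],2))
C=cloud('wrist',z['d'],o)
for u,v in[(313,235),(210,235),(260,230),(313,180)]: print(np.round(C[v,u],4))
E
```

```text
(np.float64(2.409985544835057e-07), (np.int64(-1), np.int64(1), np.int64(-1), np.int64(1), np.int64(-1), np.int64(1), np.int64(-1)), [-4.486, -0.03, 0.494, -0.013, 0.461, -0.026, -4.407, -0.048, -0.075, 1.496])
(np.float64(2.409985544835099e-07), (np.int64(-1), np.int64(1), np.int64(-1), np.int64(1), np.int64(-1), np.int64(1), np.int64(-1)), [-4.486, -0.03, 0.494, -0.013, 0.461, -0.026, -4.407, -0.048, -0.075, 1.496])
(np.float64(2.409985544835207e-07), (np.int64(-1), np.int64(1), np.int64(-1), np.int64(1), np.int64(-1), np.int64(1), np.int64(-1)), [-4.486, -0.03, 0.494, -0.013, 0.461, -0.026, -4.407, -0.048, -0.075, 1.496])
(np.float64(0.0419636005191981), (np.int64(-1), np.int64(1), np.int64(1), np.int64(1), np.int64(1), np.int64(1), np.int64(1)), [16.327, 0.919, 0.025, 0.057, 0.77, 1.061, 14.881, 0.872, -0.055, 1.706])
near [ 0.4832 -0.1798] [0.0401 0.1437] 10.92
far [ 0.5724 -0.153 ] [0.0372 0.1432] 11.63
[ 0.5729 -0.1484  0.0262]
[ 0.4822 -0.168   0.0256]
[ 0.5255 -0.1625  0.0026]
[ 0.5615 -0.0998  0.0246]
```

w2 puts the far spare, at pixels (292–336,160–308), at (0.573,-0.153), which agrees with the top view. I'll go above it, 20 mm off centre towards its -y end, and half close the jaws.

```bash
python3 - <<'E'
from h import *
plan([0.5773,-0.1726,0.10],toolR(11.5),6)
E
```

```text
left: dpos world [ 0.0362 -0.049  -0.1379] rot deg tool [-0.22  0.27 -0.09]
-0.23 0.11 0.58 -0.00 0.01 -0.00
-0.23 0.11 0.58 -0.00 0.01 -0.00
-0.23 0.11 0.58 -0.00 0.01 -0.00
-0.23 0.11 0.58 -0.00 0.01 -0.00
-0.23 0.11 0.57 -0.00 0.01 -0.00
-0.23 0.11 0.57 -0.00 0.01 -0.00
```

```bash
python3 -m crank '-.45 .22 .3 0 0 0 54; -.45 .22 .4 0 0 0 54; -.45 .22 .5 0 0 0 54; 0 0 .6 0 0 0 54; 0 0 .6 0 0 0 54; 0 0 .5 0 0 0 54; 0 0 .3 0 0 0 54; 0 0 .2 0 0 0 54;0 0 0 0 0 0 54;0 0 0 0 0 0 54' 100; python3 - <<'E'
from h import *
o=rec(); plan([0.5773,-0.1726,0.078],toolR(11.5),3)
p,d=camera('wrist'); cv2.imwrite("pics/w3.png",p[:,:,::-1]); np.savez('w3.npz',p=p,d=d,pos=o['position'],rot=o['ee_rot'])
E
```

```text
clock: 3.25
position: [0.5796, -0.1756, 0.0959]
ee_rot: [0.634, 0.773, -0.004, 0.001]
ft_force: [-0.1, 0.8, -0.2]
grip_width: 0.635
t 3.25 p [ 0.5796 -0.1756  0.0959] grasp [ 0.5794 -0.176   0.0419] tz [-0.004 -0.007 -1.   ] ty [ 0.981  0.195 -0.005] yaw 11.3
q [-0.208  0.537  0.539  1.742 -0.318  0.954  0.652] F [-0.1  0.8 -0.2] T [-0.06 -0.08  0.  ] grip 0.635
left: dpos world [-0.0023  0.003  -0.0179] rot deg tool [-0.3   0.32 -0.23]
0.03 -0.01 0.15 -0.01 0.01 -0.01
0.03 -0.01 0.15 -0.01 0.01 -0.01
0.03 -0.01 0.15 -0.01 0.01 -0.01
```

View pics/w3.png

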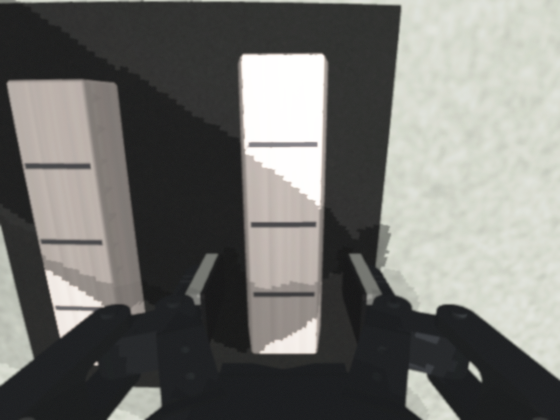

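Spare A is centred between the pads: its middle is at about column 284 and the pads are at 213 and 352. Lowering carefully.

```bash
python3 -m crank '.06 -.02 .15 0 .02 0 52; 0 0 .15 0 .02 0 52; 0 0 .1 0 0 0 52; 0 0 .05 0 0 0 52; 0 0 .03 0 0 0 52; 0 0 0 0 0 0 40; 0 0 0 0 0 0 25; 0 0 0 0 0 0 25; 0 0 0 0 0 0 25;0 0 0 0 0 0 25' 100; python3 - <<'E'
from h import *
o=rec()
p,d=camera('wrist'); cv2.imwrite("pics/w4.png",p[:,:,::-1])
E
```

```text
clock: 4.3
position: [0.5791, -0.1734, 0.078]
ee_rot: [0.634, 0.773, -0.001, -0.001]
ft_force: [0.5, -0.2, -0.4]
grip_width: 0.408
t 4.3 p [ 0.5791 -0.1734  0.078 ] grasp [ 0.579  -0.1734  0.024 ] tz [-0.002 -0.    -1.   ] ty [ 0.981  0.196 -0.002] yaw 11.3
q [-0.198  0.559  0.525  1.753 -0.339  0.923  0.665] F [ 0.5 -0.2 -0.4] T [-0.04  0.04 -0.02] grip 0.408
```

View pics/w4.png

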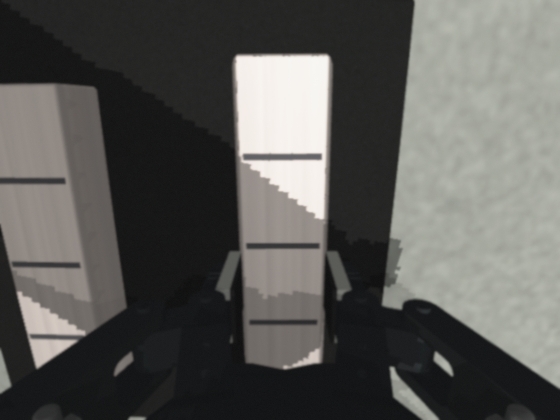

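The opening of 34.8 mm means the pads hold high on the slope. I'll reopen, go deeper and grip again.

```bash
python3 -m crank '0 0 0 0 0 0 52; 0 0 0 0 0 0 52; 0 0 0 0 0 0 52; 0 0 .05 0 0 0 52; 0 0 .05 0 0 0 52; 0 0 .05 0 0 0 52;0 0 .05 0 0 0 52;0 0 0 0 0 0 52;0 0 0 0 0 0 52;0 0 0 0 0 0 52' 100; python3 - <<'E'
from h import *
o=rec()
E
```

```text
clock: 5.35
position: [0.58, -0.1739, 0.0729]
ee_rot: [0.634, 0.773, 0.001, -0.0]
ft_force: [-0.7, 0.3, 0.3]
grip_width: 0.606
t 5.35 p [ 0.58   -0.1739  0.0729] grasp [ 0.58   -0.1738  0.0189] tz [ 0.     0.001 -1.   ] ty [0.981 0.195 0.   ] yaw 11.2
q [-0.192  0.567  0.52   1.753 -0.345  0.914  0.67 ] F [-0.7  0.3  0.3] T [ 0.    0.   -0.01] grip 0.606
```

```bash
python3 -m crank '0 0 .06 0 0 0 50; 0 0 .04 0 0 0 50; 0 0 .04 0 0 0 48; 0 0 0 0 0 0 48; 0 0 0 0 0 0 48;0 0 0 0 0 0 30;0 0 0 0 0 0 25;0 0 0 0 0 0 25;0 0 0 0 0 0 25;0 0 0 0 0 0 25' 100; python3 - <<'E'
from h import *
o=rec()
E
```

```text
clock: 6.35
position: [0.5812, -0.1749, 0.0751]
ee_rot: [0.635, 0.773, 0.002, -0.001]
ft_force: [-2.0, 1.3, 5.9]
grip_width: 0.414
t 6.35 p [ 0.5812 -0.1749  0.0751] grasp [ 0.5813 -0.1747  0.0211] tz [ 0.002  0.005 -1.   ] ty [0.981 0.195 0.003] yaw 11.2
q [-0.189  0.566  0.519  1.748 -0.348  0.919  0.673] F [-2.   1.3  5.9] T [ 0.12  0.54 -0.05] grip 0.414
```

```bash
python3 -m crank '0 0 -.1 0 0 0 20; 0 0 -.1 0 0 0 20; 0 0 -.15 0 0 0 20; 0 0 -.2 0 0 0 20; 0 0 -.2 0 0 0 20;0 0 -.2 0 0 0 20;0 0 0 0 0 0 20;0 0 0 0 0 0 20;0 0 0 0 0 0 20;0 0 0 0 0 0 20' 120; python3 - <<'E'
from h import *
o=rec()
p,d=camera('wrist'); cv2.imwrite("pics/w5.png",p[:,:,::-1]);np.savez('w5.npz',p=p,d=d,pos=o['position'],rot=o['ee_rot'])
C=cloud('wrist',d,o)
for v in range(60,260,30): print(v,np.round(C[v,283],4))
p,d=camera('side'); cv2.imwrite("pics/s5.png",cv2.resize(p[180:330,230:430,::-1],None,fx=4,fy=4))
E
```

```text
clock: 7.35
position: [0.5784, -0.174, 0.112]
ee_rot: [0.634, 0.773, 0.0, -0.004]
ft_force: [0.0, -0.4, -8.5]
grip_width: 0.406
t 7.35 p [ 0.5784 -0.174   0.112 ] grasp [ 0.5781 -0.1737  0.058 ] tz [-0.006  0.005 -1.   ] ty [ 0.981  0.195 -0.005] yaw 11.3
q [-0.21   0.513  0.544  1.734 -0.313  0.988  0.65 ] F [ 0.  -0.4 -8.5] T [-0.19 -0.07 -0.03] grip 0.406
60 [ 0.56   -0.0879  0.0613]
90 [ 0.5619 -0.0974  0.0611]
120 [ 0.5638 -0.1072  0.0615]
150 [ 0.5659 -0.1175  0.061 ]
180 [ 0.568  -0.1281  0.0621]
210 [ 0.5702 -0.1393  0.0623]
240 [ 0.5725 -0.1509  0.0625]
```

View pics/w5.png

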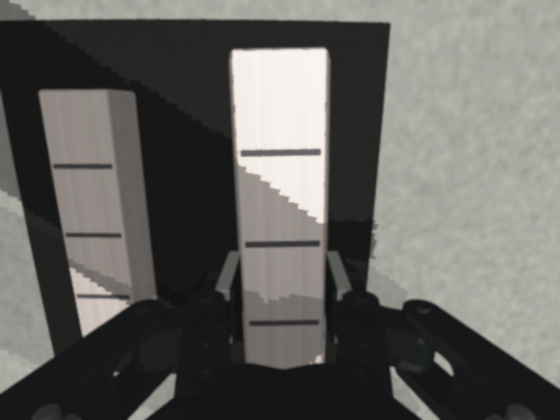

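View pics/s5.png

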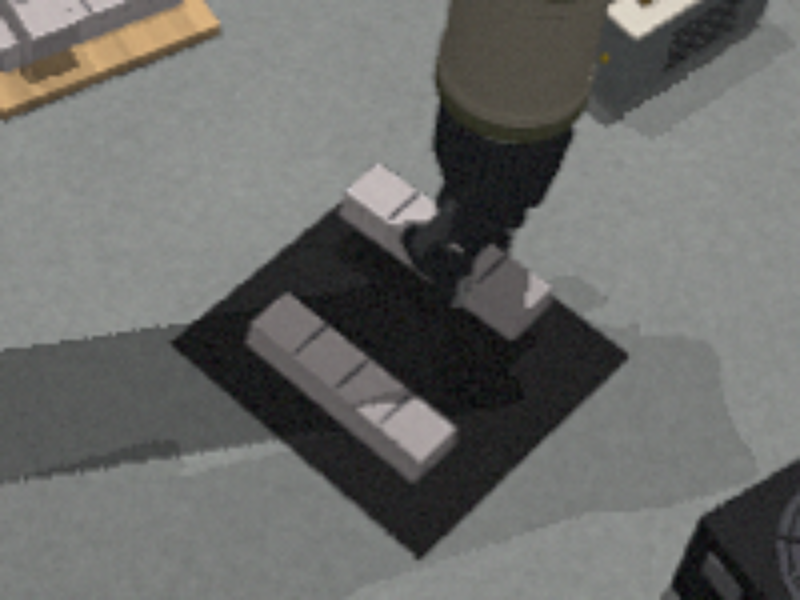

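The bar is held: load 8.5 N, and its top is level within about 1°. Next, turn it about the jaw axis so the tool swings from down towards -y.

```bash
python3 - <<'E'
from h import *
plan([0.570,-0.175,0.15],toolR(11.3,-56),7,grasp=True)
E
```

```text
left: dpos world [-0.0171  0.0429  0.0683] rot deg tool [ -0.27 -56.35   0.09]
0.19 -0.03 -0.32 -0.00 -1.01 0.00
0.15 -0.03 -0.31 -0.00 -1.01 0.00
0.10 -0.03 -0.30 -0.00 -1.01 0.00
0.06 -0.03 -0.29 -0.00 -1.01 0.00
0.02 -0.03 -0.27 -0.00 -1.01 0.00
-0.02 -0.03 -0.24 -0.00 -1.01 0.00
-0.05 -0.03 -0.21 -0.00 -1.01 0.00
```

```bash
python3 -m crank '0 0 -.5 0 0 0 20; .2 -.03 -.3 0 -.7 0 20; .17 -.03 -.3 0 -.8 0 20; .12 -.03 -.3 0 -.8 0 20; .1 -.03 -.3 0 -.8 0 20;.05 0 -.3 0 -.8 0 20;0 0 -.2 0 -.8 0 20;0 0 -.2 0 -.8 0 20;0 0 -.1 0 -.8 0 20;0 0 0 0 0 0 20' 120; python3 - <<'E'
from h import *
o=rec()
import numpy as np
M=R.from_quat(o['ee_rot']).as_matrix();print('tilt',np.degrees(np.arcsin(np.clip(np.dot(M[:,2],[-np.sin(np.radians(11.3)),np.cos(np.radians(11.3)),0]),-1,1))))
E
python3 kin.py
```

```text
clock: 8.45
position: [0.5637, -0.1232, 0.204]
ee_rot: [0.574, 0.696, -0.273, 0.336]
ft_force: [0.5, 1.2, -9.4]
grip_width: 0.408
t 8.45 p [ 0.5637 -0.1232  0.204 ] grasp [ 0.5719 -0.1645  0.1702] tz [ 0.153 -0.765 -0.626] ty [0.981 0.193 0.005] yaw 11.1
q [-1.037  0.501  0.959  1.959  0.626  0.93  -0.355] F [ 0.5  1.2 -9.4] T [2.17 0.46 0.02] grip 0.408
tilt -51.271063913612146
(np.float64(0.007851266298411002), (np.int64(-1), np.int64(1), np.int64(-1), np.int64(1), np.int64(-1), np.int64(1), np.int64(-1)), [0.238, -0.021, 0.443, 0.034, 0.439, 0.033, 0.254, -0.041, -0.065, 1.508])
(np.float64(0.007851266298418534), (np.int64(-1), np.int64(1), np.int64(-1), np.int64(1), np.int64(-1), np.int64(1), np.int64(-1)), [0.238, -0.021, 0.443, 0.034, 0.439, 0.033, 0.254, -0.041, -0.065, 1.508])
(np.float64(0.00785126629842345), (np.int64(-1), np.int64(1), np.int64(-1), np.int64(1), np.int64(-1), np.int64(1), np.int64(-1)), [0.238, -0.021, 0.443, 0.034, 0.439, 0.033, 0.254, -0.041, -0.065, 1.508])
(np.float64(3.4546934487166334), (np.int64(-1), np.int64(1), np.int64(-1), np.int64(1), np.int64(1), np.int64(1), np.int64(-1)), [0.028, -0.106, 0.367, -0.031, 0.388, -0.059, 0.018, -0.241, -0.074, 1.668])
```

```bash
cat > kin2.py <<'E'
from kin import *
s7=np.array([-1,1,-1,1,-1,1,-1])
def res2(x):
    r=[]
    for l in L:
        p,M=fk(np.array(l['q'])+np.r_[0,x[10:15],0],s7,x[:10]); r+=list((p-l['p'])*10); r+=list((R.from_quat(l['r']).as_matrix()-M).ravel())
    return np.r_[r,x[[1,3,5,7]]*.01,x[10:15]*.01]
if __name__=='__main__':
    f=least_squares(res2,np.r_[.3,0,.44,0,.44,0,.3,0,-.06,1.5,np.zeros(5)])
    print(f.cost,np.round(f.x,3)); print(np.abs(res2(f.x)).max()); np.save('kin.npy',f.x)
E
python3 kin2.py
```

```text
0.013414292073425559 [ 0.235 -0.019  0.437  0.018  0.442  0.031  0.256 -0.049 -0.077  1.531
 -0.004 -0.018 -0.049  0.028  0.041]
0.07083700490881417
```

```bash
python3 - <<'E'
from h import *
plan([0.570,-0.175,0.13],toolR(11.3,-90),6,grasp=True)
E
```

```text
left: dpos world [-0.0042  0.0011 -0.074 ] rot deg tool [ -0.09 -38.73  -0.33]
0.26 -0.02 0.15 -0.00 -0.81 -0.01
0.27 -0.02 0.13 -0.00 -0.81 -0.01
0.28 -0.02 0.12 -0.00 -0.81 -0.01
0.30 -0.02 0.10 -0.00 -0.81 -0.01
0.31 -0.02 0.09 -0.00 -0.81 -0.01
0.31 -0.02 0.07 -0.00 -0.81 -0.01
```

```bash
python3 -m crank '.2 -.02 .05 0 -.6 0 20; .2 -.02 .05 0 -.6 0 20; .25 -.02 .05 0 -.7 0 20; .25 -.02 .05 0 -.7 0 20; .25 -.02 .05 0 -.7 0 20;.25 0 .05 0 -.7 0 20;.2 0 .05 0 -.6 0 20;.1 0 .05 0 -.4 0 20;0 0 0 0 0 0 20;0 0 0 0 0 0 20' 120; python3 - <<'E'
from h import *
o=rec()
plan([0.570,-0.175,0.11],toolR(11.3,-90),3,grasp=True)
p,d=camera('side'); cv2.imwrite("pics/s6.png",p[:,:,::-1])
E
python3 kin2.py
```

```text
clock: 9.45
position: [0.5648, -0.1106, 0.1234]
ee_rot: [0.458, 0.547, -0.444, 0.543]
ft_force: [0.4, 0.4, -8.2]
grip_width: 0.407
t 9.45 p [ 0.5648 -0.1106  0.1234] grasp [ 0.5749 -0.1636  0.1225] tz [ 0.188 -0.982 -0.017] ty [0.982 0.187 0.013] yaw 10.8
q [-1.14   1.173  0.923  1.928  0.768  1.013 -0.881] F [ 0.4  0.4 -8.2] T [ 2.74  0.57 -0.04] grip 0.407
left: dpos world [-0.0054 -0.0115 -0.0134] rot deg tool [-0.49 -0.95 -0.72]
0.11 -0.06 0.09 -0.02 -0.04 -0.03
0.11 -0.06 0.09 -0.02 -0.04 -0.03
0.11 -0.06 0.09 -0.02 -0.04 -0.03
0.022557091541998163 [ 0.241 -0.007  0.426  0.037  0.46   0.022  0.262 -0.018 -0.007  1.531
 -0.044  0.051  0.023  0.034  0.015]
0.08530094387654369
```

View pics/s6.png

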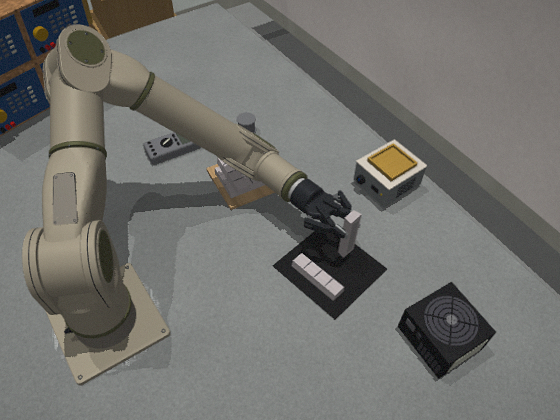

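The bar stands upright in the grip at about (350,235) in the side view. The wrist would come near top_1, so I'll shift 50 mm towards -y before setting the bar down on the mat.

```bash
python3 -m crank '0 0 .2 0 0 -.05 20; 0 0 .4 0 0 -.04 20; 0 0 .4 0 0 0 20; .05 0 .3 0 0 0 20; .15 0 0 0 0 0 20;.15 0 0 0 0 0 20;.1 0 0 0 0 0 20;.05 0 0 0 0 0 20;0 0 0 0 0 0 20;0 0 0 0 0 0 20' 120; python3 - <<'E'
from h import *
o=rec()
plan([0.583,-0.215,0.096],toolR(11.3,-90),3,grasp=True)
p,d=camera('side'); cv2.imwrite("pics/s7.png",cv2.resize(p[150:330,230:430,::-1],None,fx=3.3,fy=3.3))
E
```

```text
clock: 10.5
position: [0.576, -0.1658, 0.102]
ee_rot: [0.459, 0.552, -0.443, 0.537]
ft_force: [-0.0, 0.2, -8.9]
grip_width: 0.404
t 10.5 p [ 0.576  -0.1658  0.102 ] grasp [ 0.5861 -0.2189  0.1005] tz [ 0.186 -0.982 -0.029] ty [0.983 0.186 0.004] yaw 10.7
q [-1.045  1.231  0.929  1.921  0.808  0.91  -0.921] F [-0.   0.2 -8.9] T [2.74 0.52 0.02] grip 0.404
left: dpos world [-0.0036  0.0038 -0.006 ] rot deg tool [-0.59 -1.67 -0.23]
0.05 -0.02 -0.04 -0.02 -0.07 -0.01
0.05 -0.02 -0.04 -0.02 -0.07 -0.01
0.05 -0.02 -0.04 -0.02 -0.07 -0.01
```

View pics/s7.png

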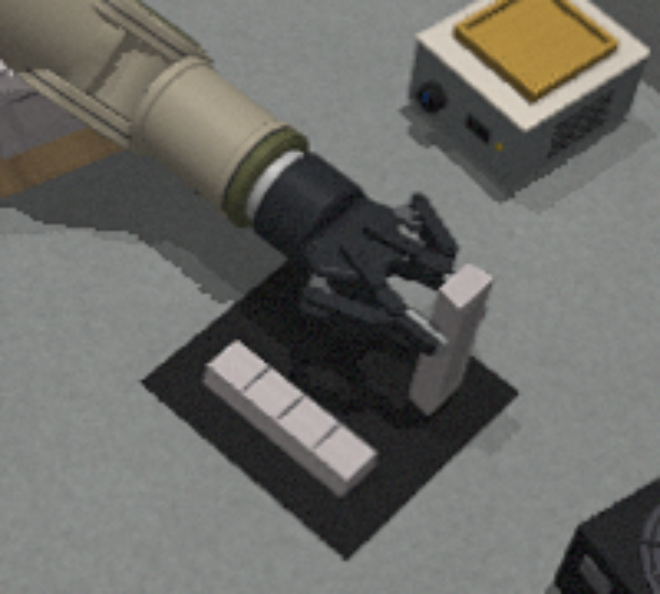

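```bash
python3 -m crank '.04 0 0 0 -.08 0 20; .04 0 0 0 0 0 20; .03 0 0 0 0 0 20; 0 0 0 0 0 0 20; 0 0 0 0 0 0 20;0 0 0 0 0 0 20;0 0 0 0 0 0 20;0 0 0 0 0 0 20;0 0 0 0 0 0 20;0 0 0 0 0 0 20' 120; python3 - <<'E'
from h import *
o=rec()
E
```

```text
clock: 11.55
position: [0.5764, -0.1652, 0.0977]
ee_rot: [0.456, 0.548, -0.446, 0.541]
ft_force: [0.2, 0.5, -7.9]
grip_width: 0.402
t 11.55 p [ 0.5764 -0.1652  0.0977] grasp [ 0.5865 -0.2182  0.0968] tz [ 0.187 -0.982 -0.017] ty [0.982 0.187 0.005] yaw 10.8
q [-1.045  1.248  0.924  1.915  0.807  0.916 -0.932] F [ 0.2  0.5 -7.9] T [2.74 0.5  0.06] grip 0.402
```

```bash
python3 -m crank '.03 0 0 0 0 0 20; .03 0 0 0 0 0 20; .03 0 0 0 0 0 20; 0 0 0 0 0 0 20; 0 0 0 0 0 0 20;0 0 0 0 0 0 20;0 0 0 0 0 0 20;0 0 0 0 0 0 20;0 0 0 0 0 0 20;0 0 0 0 0 0 20' 120; python3 - <<'E'
from h import *
o=rec()
p,d=camera('side'); cv2.imwrite("pics/s8.png",cv2.resize(p[180:300,300:420,::-1],None,fx=5,fy=5,interpolation=cv2.INTER_CUBIC))
E
```

```text
clock: 12.55
position: [0.5765, -0.1656, 0.0956]
ee_rot: [0.456, 0.547, -0.446, 0.542]
ft_force: [-0.7, 0.3, -5.2]
grip_width: 0.404
t 12.55 p [ 0.5765 -0.1656  0.0956] grasp [ 0.5865 -0.2186  0.0948] tz [ 0.186 -0.983 -0.014] ty [0.983 0.186 0.006] yaw 10.7
q [-1.043  1.255  0.922  1.912  0.805  0.918 -0.936] F [-0.7  0.3 -5.2] T [2.24 0.41 0.01] grip 0.404
```

View pics/s8.png

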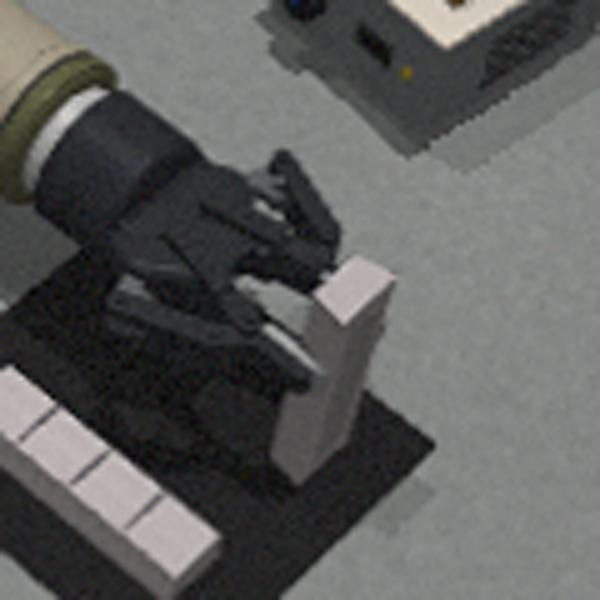

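```bash
python3 -m crank '.03 0 0 0 0 0 20; .03 0 0 0 0 0 20; 0 0 0 0 0 0 20; 0 0 0 0 0 0 20; 0 0 0 0 0 0 36;0 0 0 0 0 0 38;0 0 0 0 0 0 40;0 0 0 0 0 0 44;0 0 0 0 0 0 50;0 0 0 0 0 0 60' 25; python3 - <<'E'
from h import *
o=rec()
p,d=camera('side'); cv2.imwrite("pics/s9.png",cv2.resize(p[180:300,300:420,::-1],None,fx=5,fy=5,interpolation=cv2.INTER_CUBIC))
p,d=camera('wrist'); cv2.imwrite("pics/w9.png",p[:,:,::-1])
E
```

```text
clock: 13.6
position: [0.5763, -0.1669, 0.0964]
ee_rot: [0.456, 0.544, -0.448, 0.544]
ft_force: [-0.2, 0.1, -0.2]
grip_width: 0.699
t 13.6 p [ 0.5763 -0.1669  0.0964] grasp [ 0.5861 -0.22    0.096 ] tz [ 0.183 -0.983 -0.007] ty [0.983 0.183 0.007] yaw 10.5
q [-1.041  1.26   0.923  1.91   0.805  0.921 -0.939] F [-0.2  0.1 -0.2] T [1.04 0.22 0.01] grip 0.699
```

View pics/s9.png

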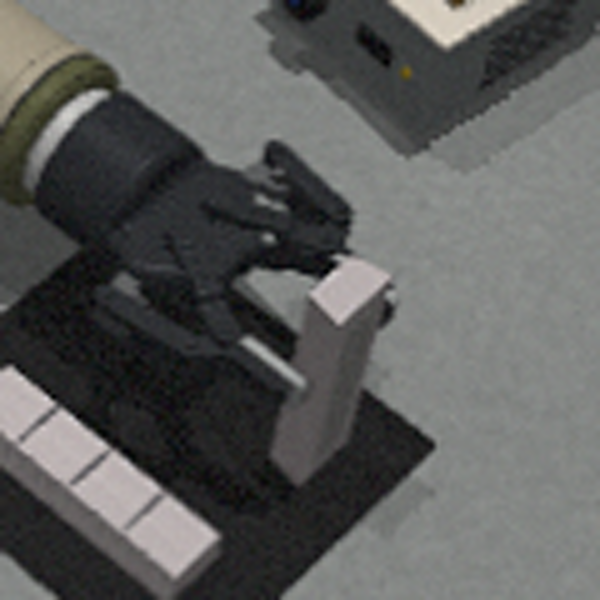

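View pics/w9.png

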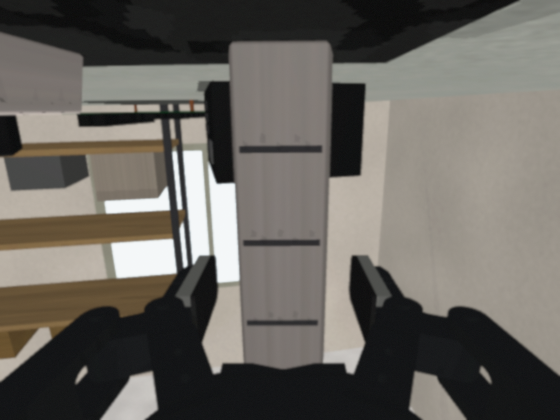

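```bash
cat > ik.py <<'E'
from kin2 import *
import h
x=np.load('kin.npy'); lo=np.array([-2.6,-.5,-1.47,.16,-1.27,.06,-2.6]);hi=np.array([2.6,2.12,1.34,2.42,4.41,2.06,2.6])
def ik(G,M,q0,off=.054,n=20,seed=0):
    P=np.array(G)-off*M[:,2]; rng=np.random.default_rng(seed); sols=[]
    for k in range(n):
        s=q0 if k==0 else np.clip(q0+rng.normal(0,.5,7),lo+.01,hi-.01)
        f=least_squares(lambda q:np.r_[(lambda pm:np.r_[(pm[0]-P)*10,(pm[1]-M).ravel()])(fk(q+np.r_[0,x[10:15],0],s7,x[:10])),.003*(q-q0)],s,bounds=(lo,hi))
        sols.append((f.cost,f.x))
    sols.sort(key=lambda t:t[0]); return sols
if __name__=='__main__':
    q=np.array(h.get_obs()['joint_pos']); qs=np.clip(q,lo+.01,hi-.01)
    q_down=np.array([-.2,.56,.52,1.75,-.34,.92,.66])
    for t in (20,30,45,60,75):
        s=ik([.589,-.238,.075],h.toolR(10.5,t),q_down); c,a=s[0]; print('regrasp',t,round(c,5),np.round(a,2),'wrist',np.round(fk(a+np.r_[0,x[10:15],0],s7,x[:10],True)[3],2))
    for t in (-15,-30,-45,-60,-70):
        s=ik([.53,.198,.057],h.toolR(-6,t),q_down); c,a=s[0]; print('place',t,round(c,5),np.round(a,2),'wrist',np.round(fk(a+np.r_[0,x[10:15],0],s7,x[:10],True)[3],2))
E
python3 ik.py
```

```text
regrasp 20 0.0 [ 0.18  0.69  0.43  1.42 -0.57  1.39  0.93] wrist [ 0.6  -0.33  0.38]
regrasp 30 0.0 [ 0.29  0.78  0.37  1.31 -0.64  1.56  0.96] wrist [ 0.61 -0.38  0.36]
regrasp 45 1e-05 [ 0.45  0.93  0.28  1.13 -0.74  1.8   0.97] wrist [ 0.62 -0.45  0.31]
regrasp 60 1e-05 [ 0.57  1.09  0.18  0.96 -0.83  2.01  0.92] wrist [ 0.63 -0.5   0.25]
regrasp 75 2e-05 [ 0.92  1.32 -0.55  0.77 -0.49  2.06  0.63] wrist [ 0.63 -0.54  0.17]
place -15 1e-05 [-1.    0.54  0.57  1.73 -0.1   1.09 -0.52] wrist [0.52 0.27 0.36]
place -30 1e-05 [-1.15  0.72  0.7   1.61 -0.04  1.26 -0.59] wrist [0.53 0.35 0.34]
place -45 2e-05 [-1.23  0.92  0.78  1.47  0.    1.43 -0.62] wrist [0.54 0.41 0.29]
place -60 2e-05 [-1.26  1.12  0.82  1.34  0.05  1.6  -0.62] wrist [0.54 0.47 0.22]
place -70 2e-05 [-1.27  1.25  0.85  1.26  0.09  1.71 -0.61] wrist [0.55 0.49 0.17]
```

The bar stands alone. All poses are reachable, so I'll regrasp at about +40° tilt from the wide-face side and place at about -50°. Going up first.

```bash
python3 -m crank '-.3 0 0 0 0 0 75; -.6 0 0 0 0 0 85; -.9 0 0 0 0 0 85; -.9 0 0 0 .3 0 85; -.6 0 0 0 .6 0 85;-.4 0 0 0 .9 0 85;-.4 0 0 0 .9 0 85;-.4 0 0 0 .9 0 85;-.4 0 0 0 .9 0 85;-.4 0 0 0 .9 0 85' 40; python3 - <<'E'
from h import *
o=rec()
M=toolR(10.5,40)
plan(np.array([0.590,-0.2406,0.075])-.09*M[:,2],M,10,grasp=True)
for n in('side','top'):
    p,d=camera(n); cv2.imwrite(f"pics/{n}10.png",p[:,:,::-1]); np.savez(f'{n}10.npz',p=p,d=d)
E
```

```text
clock: 14.7
position: [0.5792, -0.1994, 0.31]
ee_rot: [0.587, 0.713, -0.243, 0.295]
ft_force: [-0.2, -0.5, -1.2]
grip_width: 0.999
t 14.7 p [ 0.5792 -0.1994  0.31  ] grasp [ 0.5865 -0.2368  0.2718] tz [ 0.135 -0.693 -0.708] ty [ 0.981  0.192 -0.001] yaw 11.1
q [-0.946  0.327  1.055  1.817  0.564  1.017 -0.019] F [-0.2 -0.5 -1.2] T [ 0.82  0.17 -0.05] grip 0.999
left: dpos world [ 0.0276 -0.1322 -0.1247] rot deg tool [-3.000e-02  8.495e+01  6.200e-01]
-0.08 0.01 0.35 -0.00 1.06 0.01
-0.13 0.01 0.36 -0.00 1.06 0.01
-0.19 0.01 0.37 -0.00 1.06 0.01
-0.24 0.01 0.37 -0.00 1.06 0.01
-0.29 0.01 0.36 -0.00 1.06 0.01
-0.34 0.01 0.34 -0.00 1.06 0.01
-0.39 0.01 0.32 -0.00 1.06 0.01
-0.43 0.01 0.29 -0.00 1.06 0.01
-0.47 0.01 0.25 -0.00 1.06 0.01
-0.50 0.01 0.21 -0.00 1.06 0.01
```

View pics/side10.png

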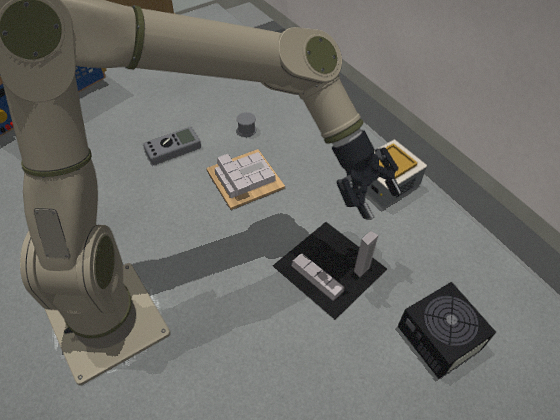

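View pics/top10.png

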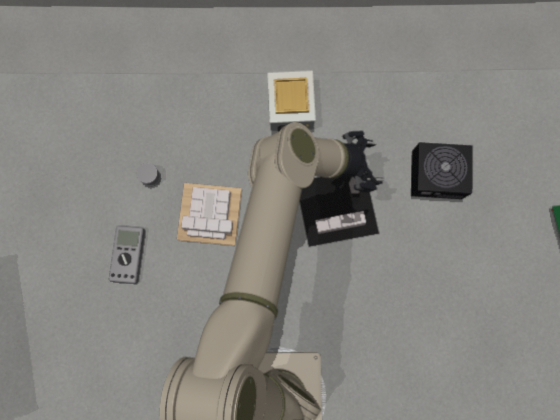

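```bash
python3 - <<'E'
from h import *
z=np.load('side10.npz');p=z['p'];C=cloud('side',z['d'])
m=(C[:,:,2]>.134)&(C[:,:,2]<.152); m[:225]=0;m[285:]=0;m[:,:345]=0;m[:,385:]=0
v,u=np.nonzero(m);print(len(u));W=onplane('side',np.c_[u,v],.143)[:,:2].astype(np.float32);r=cv2.minAreaRect(W);print(np.round(r[0],4),np.round(r[1],4),r[2], C[m].mean(0))
m=(p.min(2)>70)&(C[:,:,2]>.02);m[:225]=0;m[285:]=0;m[:,:345]=0;m[:,385:]=0
cv2.imwrite('pics/z10.png',cv2.resize(p[220:290,335:395,::-1],None,fx=8,fy=8,interpolation=cv2.INTER_CUBIC))
E
```

```text
152
[ 0.5836 -0.2283] [0.042  0.0236] 13.019383430480957 [ 0.5848727  -0.22725993  0.14129712]
```

View pics/z10.png

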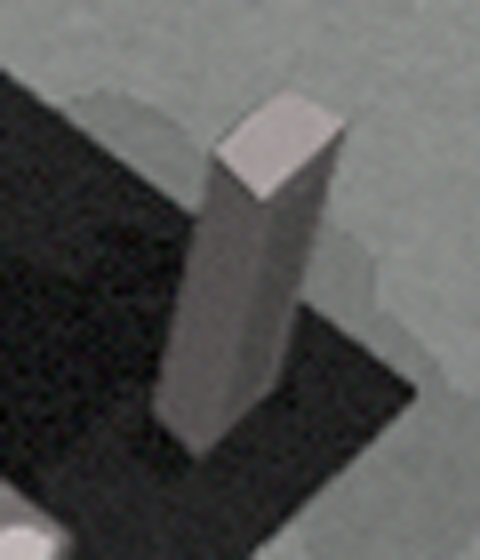

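Standing bar: top face at (0.585,-0.228), upright. Moving to a standoff on the wide-face side.

```bash
python3 -m crank '-.1 0 .3 0 1 0 65; -.15 0 .3 0 1 0 65; -.2 0 .3 0 1 0 65; -.25 0 .3 0 1 0 65; -.3 0 .3 0 1 0 65;-.35 0 .3 0 1 0 65;-.4 0 .3 0 1 0 65;-.4 0 .3 0 1 0 65;-.45 0 .25 0 1 0 65;-.5 0 .2 0 1 0 65' 40; python3 - <<'E'
from h import *
o=rec()
M=toolR(11,40)
plan(np.array([0.5887,-0.2412,0.075])-.05*M[:,2],M,3,grasp=True)
E
```

```text
clock: 15.8
position: [0.6055, -0.3314, 0.2024]
ee_rot: [0.597, 0.734, 0.209, -0.249]
ft_force: [1.2, 1.0, 0.2]
grip_width: 0.763
t 15.8 p [ 0.6055 -0.3314  0.2024] grasp [ 0.5992 -0.2987  0.1598] tz [-0.115  0.604 -0.789] ty [0.98 0.2  0.01] yaw 11.6
q [ 0.337  0.899  0.53   1.04  -0.78   1.861  1.008] F [1.2 1.  0.2] T [-0.67 -0.2  -0.02] grip 0.763
left: dpos world [-0.004   0.0245 -0.0478] rot deg tool [0.1  2.07 0.79]
-0.08 0.00 0.44 0.00 0.09 0.03
-0.09 0.00 0.44 0.00 0.09 0.03
-0.09 0.01 0.44 0.00 0.09 0.03
```

```bash
python3 -m crank '-.08 0 .4 0 .1 .1 60; -.08 0 .4 0 .1 0 60; -.08 0 .3 0 .1 0 60; 0 0 .2 0 0 0 60; 0 0 0 0 0 0 60;0 0 0 0 0 0 60;0 0 0 0 0 0 60;0 0 0 0 0 0 60;0 0 0 0 0 0 60;0 0 0 0 0 0 60' 40; python3 - <<'E'
from h import *
o=rec()
M=toolR(11,40)
plan(np.array([0.5887,-0.2412,0.075]),M,5,grasp=True)
p,d=camera('wrist'); cv2.imwrite("pics/w11.png",p[:,:,::-1])
E
```

```text
clock: 16.8
position: [0.5975, -0.3053, 0.1492]
ee_rot: [0.599, 0.722, 0.217, -0.27]
ft_force: [0.6, 0.3, -0.3]
grip_width: 0.702
t 16.8 p [ 0.5975 -0.3053  0.1492] grasp [ 0.5904 -0.2709  0.1082] tz [-0.13   0.637 -0.76 ] ty [ 0.982  0.187 -0.011] yaw 10.8
q [ 0.313  0.921  0.51   1.136 -0.794  1.798  1.026] F [ 0.6  0.3 -0.3] T [-0.66 -0.12 -0.02] grip 0.702
left: dpos world [-0.0021  0.03   -0.0328] rot deg tool [-0.35 -0.53 -0.55]
0.01 0.02 0.22 -0.01 -0.01 -0.01
0.01 0.02 0.22 -0.01 -0.01 -0.01
0.01 0.02 0.22 -0.01 -0.01 -0.01
0.01 0.02 0.22 -0.01 -0.01 -0.01
0.01 0.02 0.22 -0.01 -0.01 -0.01
```

View pics/w11.png

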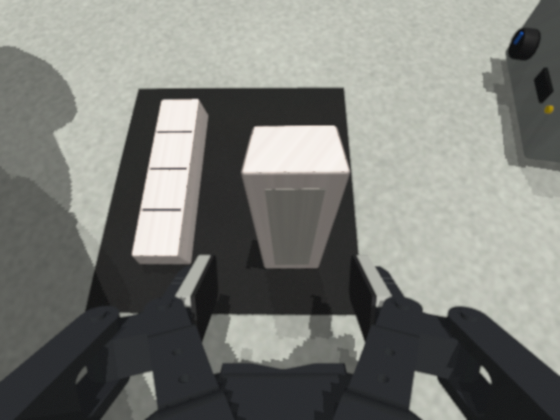

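The standing bar is at columns 243–348, about 5 mm towards +tool-y from the jaw centre at 283. I'll correct that and advance.

```bash
python3 -m crank '0 .05 .1 -.04 0 -.06 58; 0 .05 .2 0 0 0 58; 0 .04 .2 0 0 0 58; 0 0 .2 0 0 0 58; 0 0 .2 0 0 0 58;0 0 .15 0 0 0 58;0 0 .1 0 0 0 58;0 0 0 0 0 0 58;0 0 0 0 0 0 58;0 0 0 0 0 0 58' 40; python3 - <<'E'
from h import *
o=rec()
M=toolR(11,40)
plan(np.array([0.5900,-0.2412,0.075]),M,2,grasp=True)
p,d=camera('wrist'); cv2.imwrite("pics/w12.png",p[:,:,::-1])
p,d=camera('side'); cv2.imwrite("pics/s12.png",cv2.resize(p[180:300,310:430,::-1],None,fx=5,fy=5,interpolation=cv2.INTER_CUBIC))
E
```

```text
clock: 17.85
position: [0.5968, -0.2717, 0.11]
ee_rot: [0.597, 0.723, 0.22, -0.268]
ft_force: [-0.3, 0.0, 0.3]
grip_width: 0.68
t 17.85 p [ 0.5968 -0.2717  0.11  ] grasp [ 0.59   -0.2372  0.069 ] tz [-0.125  0.639 -0.759] ty [ 0.982  0.19  -0.002] yaw 11.0
q [ 0.268  0.917  0.493  1.233 -0.806  1.707  1.051] F [-0.3  0.   0.3] T [-0.67 -0.13  0.03] grip 0.68
left: dpos world [-0.0002 -0.0036  0.0064] rot deg tool [-0.06 -0.6  -0.08]
0.02 -0.01 -0.09 -0.00 -0.04 -0.00
0.02 -0.01 -0.09 -0.00 -0.04 -0.00
```

View pics/w12.png

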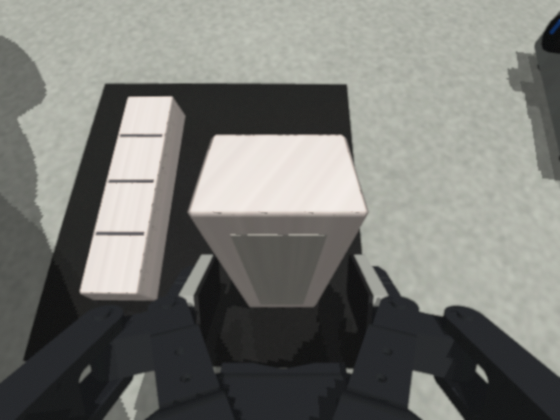

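View pics/s12.png

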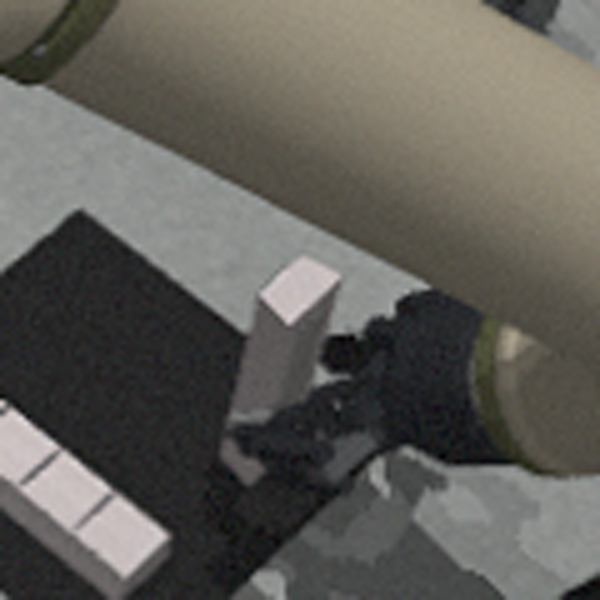

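```bash
python3 -m crank '.02 0 -.1 0 -.04 0 56; 0 0 -.03 0 0 0 54; 0 0 0 0 0 0 48; 0 0 0 0 0 0 44; 0 0 0 0 0 0 40;0 0 0 0 0 0 30;0 0 0 0 0 0 20;0 0 0 0 0 0 20;0 0 0 0 0 0 20;0 0 0 0 0 0 20' 60; python3 - <<'E'
from h import *
o=rec()
E
```

```text
clock: 18.95
position: [0.5971, -0.2762, 0.1159]
ee_rot: [0.598, 0.724, 0.218, -0.265]
ft_force: [-0.5, -0.8, 1.4]
grip_width: 0.437
t 18.95 p [ 0.5971 -0.2762  0.1159] grasp [ 0.5905 -0.242   0.0747] tz [-0.123  0.633 -0.764] ty [ 0.982  0.189 -0.001] yaw 10.9
q [ 0.27   0.912  0.498  1.225 -0.802  1.712  1.048] F [-0.5 -0.8  1.4] T [-0.51 -0.02  0.12] grip 0.437
```

```bash
python3 -m crank '0 0 0 0 0 0 20; 0 0 0 0 0 0 20; .05 0 -.07 0 0 0 20; .1 0 -.15 0 0 0 20; .15 0 -.2 0 0 0 20;.2 0 -.25 0 0 0 20;.2 0 -.25 0 0 0 20;.2 0 -.25 0 0 0 20;.1 0 -.1 0 0 0 20;0 0 0 0 0 0 20' 120; python3 - <<'E'
from h import *
o=rec()
plan([.5356,.1976,.20],toolR(-5.9,-50),16,grasp=True)
p,d=camera('side'); cv2.imwrite("pics/s13.png",cv2.resize(p[160:310,290:440,::-1],None,fx=4,fy=4,interpolation=cv2.INTER_CUBIC))
E
```

```text
clock: 19.95
position: [0.5973, -0.2785, 0.1835]
ee_rot: [0.599, 0.724, 0.216, -0.265]
ft_force: [-0.5, -0.7, -8.6]
grip_width: 0.415
t 19.95 p [ 0.5973 -0.2785  0.1835] grasp [ 0.5905 -0.2444  0.1422] tz [-0.125  0.631 -0.766] ty [ 0.982  0.189 -0.004] yaw 10.9
q [ 0.267  0.845  0.517  1.187 -0.787  1.798  0.994] F [-0.5 -0.7 -8.6] T [-1.93 -0.4  -0.04] grip 0.415
left: dpos world [-0.0574  0.5172  0.0512] rot deg tool [  1.34 -89.28  18.57]
0.72 0.05 0.38 0.01 -0.70 0.15
0.76 0.04 0.32 0.01 -0.70 0.15
0.78 0.02 0.26 0.01 -0.70 0.15
0.81 0.01 0.20 0.01 -0.70 0.15
0.82 -0.00 0.13 0.01 -0.70 0.15
0.83 -0.02 0.06 0.01 -0.70 0.15
0.83 -0.03 -0.01 0.01 -0.70 0.15
0.83 -0.04 -0.07 0.01 -0.70 0.15
0.81 -0.06 -0.14 0.01 -0.70 0.15
0.80 -0.07 -0.21 0.01 -0.70 0.15
0.77 -0.09 -0.27 0.01 -0.70 0.15
0.74 -0.10 -0.33 0.01 -0.70 0.15
0.70 -0.11 -0.39 0.01 -0.70 0.15
0.66 -0.12 -0.44 0.01 -0.70 0.15
0.61 -0.13 -0.49 0.01 -0.70 0.15
0.56 -0.14 -0.53 0.01 -0.70 0.15
```

View pics/s13.png

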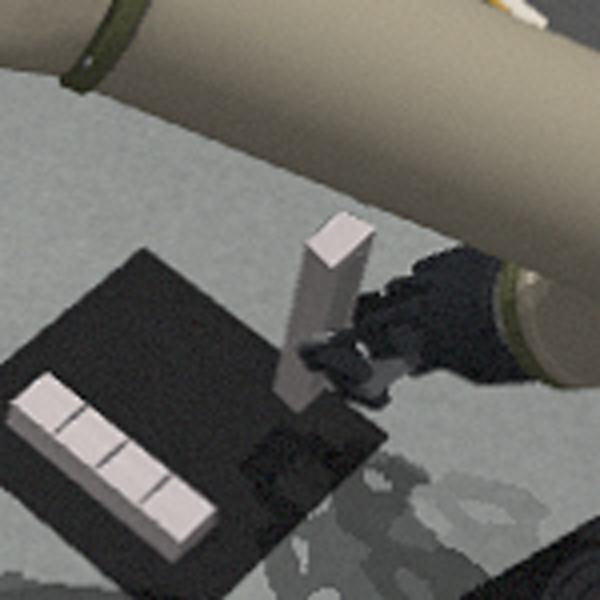

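The bar is held and upright. Swinging over to the stack.

```bash
python3 -m crank '.4 0 .05 0 -.3 .1 20; .7 0 .2 0 -.6 .15 20; .75 0 .25 0 -.7 .15 20; .8 0 .2 0 -.7 .15 20; .8 0 .15 0 -.7 .15 20;.8 0 .05 0 -.7 .15 20;.85 0 0 0 -.7 .15 20;.85 -.05 -.1 0 -.7 .15 20;.8 -.05 -.15 0 -.7 .15 20;.8 -.05 -.2 0 -.7 .15 20' 120; python3 - <<'E'
from h import *
o=rec()
plan([.5356,.1976,.18],toolR(-5.9,-50),8,grasp=True)
E
```

```text
clock: 21.0
position: [0.5565, 0.0238, 0.2454]
ee_rot: [0.706, 0.698, -0.107, 0.062]
ft_force: [0.6, -0.3, -8.2]
grip_width: 0.413
t 21.0 p [0.5565 0.0238 0.2454] grasp [0.553  0.011  0.1931] tz [-0.065 -0.236 -0.97 ] ty [ 0.998 -0.019 -0.062] yaw -1.1
q [-8.430e-01  3.380e-01  7.500e-01  1.704e+00  1.000e-03  1.279e+00
 -1.240e-01] F [ 0.6 -0.3 -8.2] T [ 0.62 -0.17 -0.06] grip 0.413
left: dpos world [-0.0167  0.215  -0.0307] rot deg tool [ -0.49 -36.11   6.04]
0.68 -0.06 -0.09 -0.01 -0.56 0.09
0.67 -0.07 -0.14 -0.01 -0.56 0.09
0.66 -0.08 -0.18 -0.01 -0.56 0.09
0.64 -0.09 -0.22 -0.01 -0.56 0.09
0.62 -0.09 -0.26 -0.01 -0.56 0.09
0.60 -0.10 -0.30 -0.01 -0.56 0.09
0.57 -0.10 -0.34 -0.01 -0.56 0.09
0.54 -0.11 -0.38 -0.01 -0.56 0.09
```

```bash
python3 -m crank '.68 -.06 -.1 0 -.5 .1 20; .68 -.06 -.15 0 -.55 .1 20; .67 -.07 -.2 0 -.55 .1 20; .65 -.08 -.22 0 -.55 .1 20; .63 -.1 -.26 0 -.55 .1 20;.6 -.1 -.3 0 -.55 .1 20;.55 -.1 -.33 0 -.55 .1 20;.5 -.1 -.35 0 -.55 .1 20;.2 0 -.1 0 -.1 0 20;0 0 0 0 0 0 20' 120; python3 - <<'E'
from h import *
o=rec()
plan([.5356,.1976,.10],toolR(-5.9,-50),5,grasp=True)
for n in('side','top','wrist'):
    p,d=camera(n); cv2.imwrite(f"pics/{n}14.png",p[:,:,::-1]); np.savez(f'{n}14.npz',p=p,d=d,pos=o['position'],rot=o['ee_rot'])
E
```

```text
clock: 22.0
position: [0.5302, 0.2726, 0.2054]
ee_rot: [0.671, 0.61, -0.32, 0.275]
ft_force: [-0.1, -0.3, -7.8]
grip_width: 0.409
t 22.0 p [0.5302 0.2726 0.2054] grasp [0.5252 0.2316 0.1706] tz [-0.094 -0.76  -0.643] ty [ 0.994 -0.105 -0.021] yaw -6.0
q [-1.2    0.818  0.69   1.352  0.171  1.696 -0.659] F [-0.1 -0.3 -7.8] T [ 2.07 -0.26  0.02] grip 0.409
left: dpos world [ 0.0096 -0.0339 -0.0707] rot deg tool [-0.86 -0.03  0.86]
0.16 0.07 0.35 -0.02 -0.00 0.02
0.16 0.07 0.35 -0.02 -0.00 0.02
0.16 0.07 0.35 -0.02 -0.00 0.02
0.17 0.07 0.35 -0.02 -0.00 0.02
0.17 0.07 0.35 -0.02 -0.00 0.02
```

View pics/side14.png

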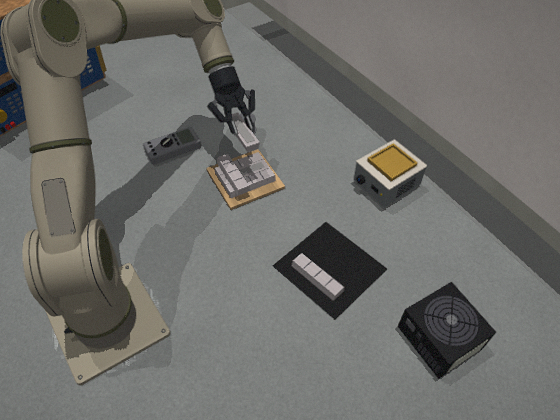

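View pics/wrist14.png

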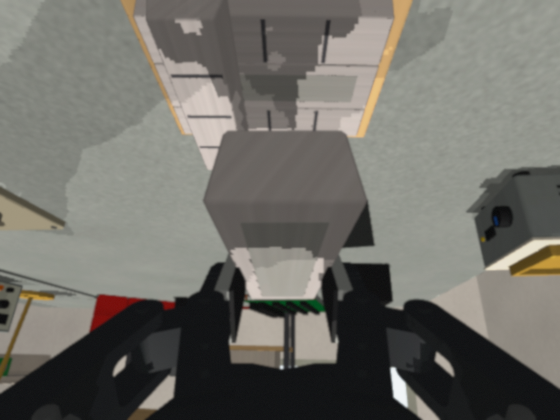

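```bash
python3 - <<'E'
from h import *
z=np.load('wrist14.npz');o=dict(position=z['pos'],ee_rot=z['rot']);C=cloud('wrist',z['d'],o)
def fit(sl):
    P=C[sl].reshape(-1,3);P=P[np.isfinite(P).all(1)];c=np.median(P,0);P=P[np.linalg.norm(P-c,axis=1)<.05];c=P.mean(0);u,s,v=np.linalg.svd(P-c,full_matrices=False);n=v[2]*np.sign(v[2,2]);return c,n,s[2]/len(P)**.5
for nm,sl in(('wide',np.s_[208:288,255:320]),('end',np.s_[140:195,225:340])):
    c,n,s=fit(sl);print(nm,np.round(c,4),np.round(n,3),s, 'tilt deg',np.degrees(np.arccos(abs(n[2]))))
# end top edge/low edges
obs=o
for px in [(205,201),(364,201),(222,131),(350,131)]: print(px,np.round(C[px[1]+ (3 if px[1]<150 else -4),px[0]+(6 if px[0]<280 else -6)],4))
E
```

```text
wide [0.5289 0.2653 0.1638] [0.031 0.01  0.999] 0.00022475244481997574 tilt deg 1.8604120126450956
end [0.5307 0.2994 0.1533] [-0.111 -0.994  0.02 ] 0.0005221624817323285 tilt deg 88.84608001096697
(205, 201) [0.5138 0.3007 0.1618]
(364, 201) [0.549  0.2975 0.1613]
(222, 131) [0.5169 0.3022 0.1447]
(350, 131) [0.5466 0.2979 0.1432]
```

```bash
cat >> h.py <<'E'
def totool(w): 
    M=R.from_quat(get_obs()['ee_rot']).as_matrix(); print('units',np.round(M.T@np.array(w)/.04,2))
E
python3 - <<'E'
from h import *
totool([.0112,-.0339,0]);totool([0,0,-.01])
E
```

```text
units [-0.53  0.37  0.62]
units [0.19 0.   0.16]
```

```bash
python3 -m crank '-.1 .1 .2 -.05 0 .05 20; -.15 .1 .3 -.05 0 .05 20; -.1 .1 .3 -.05 0 .05 20; .2 .07 .26 0 0 0 20; .3 0 .26 0 0 0 20;.3 0 .26 0 0 0 20;.3 0 .23 0 0 0 20;.25 0 .15 0 0 0 20;.18 0 .1 0 0 0 20;0 0 0 0 0 0 20' 120; python3 - <<'E'
from h import *
o=rec()
for n in('side','wrist'):
    p,d=camera(n); cv2.imwrite(f"pics/{n}15.png",p[:,:,::-1]); np.savez(f'{n}15.npz',p=p,d=d,pos=o['position'],rot=o['ee_rot'])
z=np.load('wrist15.npz');C=cloud('wrist',z['d'],o)
def fit(sl):
    P=C[sl].reshape(-1,3);c=np.median(P,0);P=P[np.linalg.norm(P-c,axis=1)<.05];c=P.mean(0);u,s,v=np.linalg.svd(P-c,full_matrices=False);n=v[2]*np.sign(v[2,2]);return c,n
for nm,sl in(('wide',np.s_[208:288,255:320]),('end',np.s_[140:195,225:340])):
    c,n=fit(sl);print(nm,np.round(c,4),np.round(n,3))
p=cv2.imread('pics/side15.png');cv2.imwrite('pics/s15z.png',cv2.resize(p[90:230,170:310],None,fx=4,fy=4,interpolation=cv2.INTER_CUBIC))
E
```

```text
clock: 23.15
position: [0.5453, 0.2276, 0.1131]
ee_rot: [0.68, 0.602, -0.308, 0.283]
ft_force: [0.7, -0.6, -8.1]
grip_width: 0.41
t 23.15 p [0.5453 0.2276 0.1131] grasp [0.5411 0.1868 0.078 ] tz [-0.079 -0.756 -0.649] ty [ 0.993 -0.116  0.014] yaw -6.6
q [-1.153  0.896  0.669  1.451  0.151  1.499 -0.715] F [ 0.7 -0.6 -8.1] T [ 2.1  -0.18 -0.02] grip 0.41
wide [0.5455 0.2206 0.0715] [-0.005  0.006  1.   ]
end [0.548  0.2546 0.0612] [-0.121 -0.993  0.009]
```

View pics/wrist15.png

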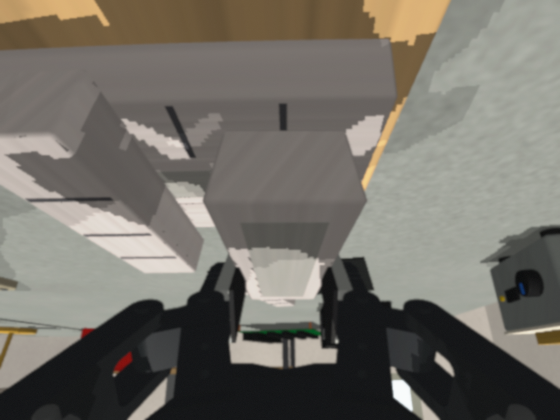

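View pics/s15z.png

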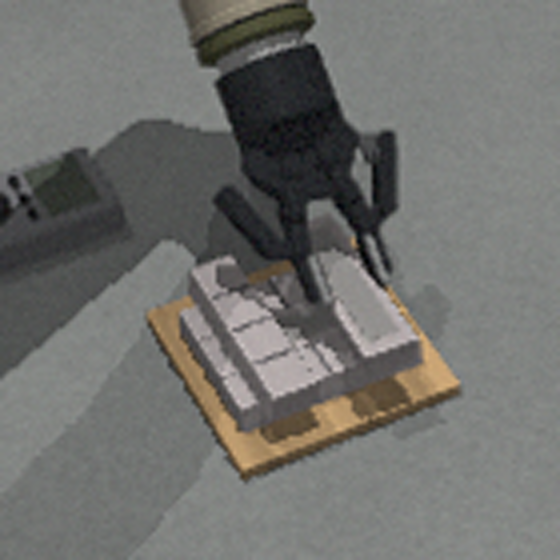

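```bash
python3 - <<'E'
from h import *
z=np.load('wrist15.npz');o=dict(position=z['pos'],ee_rot=z['rot']);C=cloud('wrist',z['d'],o)
m=np.zeros((420,560),bool);m[60:280,0:215]=1;m&=(C[:,:,2]>.0505)&(C[:,:,2]<.062)
P=C[m];print(len(P),np.median(P[:,2]))
ax=np.array([.1028,.9947]);n=np.array([.9947,-.1028]);b=P[:,:2]
a=b@ax;w=b@n
print('along',np.percentile(a,[1,5,50,95,99]),'across',np.percentile(w,[1,5,50,95,99]))
t=np.array([.4717,.2025]);print('top cam top_1: ',t@ax-.07,t@ax+.07,t@n); c=np.array([.540,.1851]);print('held',c@ax,c@n)
r=cv2.minAreaRect(b.astype(np.float32));print(r)
totool([0,.01,0]);totool([.01,0,0]);totool([0,0,-.01])
E
```

```text
14351 0.05583008765511646
along [0.1847427  0.20371962 0.28675423 0.31757542 0.31834245] across [0.43279617 0.43534398 0.45442923 0.46448978 0.46499867]
top cam top_1:  0.17991751 0.31991751 0.44838299000000004
held 0.23963097 0.51810972
((0.47511184215545654, 0.20217464864253998), (0.14359848201274872, 0.06353367120027542), 68.08351135253906)
units [ 0.16 -0.03 -0.19]
units [ 0.02  0.25 -0.02]
units [ 0.19 -0.    0.16]
```

```bash
python3 -m crank '.08 -.05 -.09 0 0 -.05 20; .08 -.05 -.09 0 0 -.05 20; .07 0 .06 0 0 0 20; .07 0 .06 0 0 0 20; .07 0 .06 0 0 0 20;.04 0 .03 0 0 0 20;.03 0 .02 0 0 0 20;.02 0 .02 0 0 0 20;0 0 0 0 0 0 20;0 0 0 0 0 0 20' 120; python3 - <<'E'
from h import *
o=rec()
for n in('wrist',):
    p,d=camera(n); cv2.imwrite(f"pics/{n}16.png",p[:,:,::-1]); np.savez(f'{n}16.npz',p=p,d=d,pos=o['position'],rot=o['ee_rot'])
C=cloud('wrist',d,o)
def fit(sl):
    P=C[sl].reshape(-1,3);c=np.median(P,0);P=P[np.linalg.norm(P-c,axis=1)<.05];c=P.mean(0);u,s,v=np.linalg.svd(P-c,full_matrices=False);n=v[2]*np.sign(v[2,2]);return c,n
for nm,sl in(('wide',np.s_[208:288,255:320]),('end',np.s_[140:195,225:340])):
    c,n=fit(sl);print(nm,np.round(c,4),np.round(n,3))
ax=np.array([.1028,.9947]);n=np.array([.9947,-.1028]);e=c[:2];print('along',e@ax-.07,'across rel',e@n-.4484)
E
```

```text
clock: 24.25
position: [0.5437, 0.2389, 0.0995]
ee_rot: [0.677, 0.607, -0.309, 0.281]
ft_force: [-0.9, 0.5, -8.6]
grip_width: 0.412
t 24.25 p [0.5437 0.2389 0.0995] grasp [0.5396 0.1981 0.0643] tz [-0.076 -0.755 -0.651] ty [ 0.994 -0.106  0.006] yaw -6.1
q [-1.154  0.919  0.655  1.436  0.139  1.495 -0.72 ] F [-0.9  0.5 -8.6] T [ 2.1  -0.27  0.03] grip 0.412
wide [0.5436 0.232  0.0578] [0.003 0.002 1.   ]
end [0.5457 0.2661 0.0477] [-0.113 -0.994  0.005]
along 0.25079183621306195 across rel 0.06708622312440982
```

The held bar is level within 0.2°, about 2 mm above the layer, with its ends within 2 mm of top_1's. Creeping down.

```bash
python3 -m crank '.02 0 .015 0 0 0 20; .02 0 .015 0 0 0 20; .015 0 .015 0 0 0 20; .01 0 .01 0 0 0 20; 0 0 0 0 0 0 20;0 0 0 0 0 0 20;0 0 0 0 0 0 20;0 0 0 0 0 0 20;0 0 0 0 0 0 20;0 0 0 0 0 0 20' 120; python3 - <<'E'
from h import *
o=rec()
E
```

```text
clock: 25.3
position: [0.5439, 0.239, 0.0983]
ee_rot: [0.677, 0.606, -0.309, 0.282]
ft_force: [-2.0, 1.5, -2.5]
grip_width: 0.418
t 25.3 p [0.5439 0.239  0.0983] grasp [0.5398 0.1982 0.0632] tz [-0.076 -0.756 -0.65 ] ty [ 0.994 -0.107  0.007] yaw -6.1
q [-1.153  0.922  0.654  1.435  0.139  1.495 -0.722] F [-2.   1.5 -2.5] T [ 1.29  0.29 -0.32] grip 0.418
```

```bash
python3 -m crank '.01 0 .01 0 0 0 20; 0 0 0 0 0 0 30; 0 0 0 0 0 0 38; 0 0 0 0 0 0 40; 0 0 0 0 0 0 42;0 0 0 0 0 0 45;0 0 0 0 0 0 50;0 0 0 0 0 0 52;0 0 0 0 0 0 52;0 0 0 0 0 0 52' 20; python3 - <<'E'
from h import *
o=rec()
p,d=camera('wrist'); cv2.imwrite(f"pics/w17.png",p[:,:,::-1])
E
```

```text
clock: 26.3
position: [0.5455, 0.2378, 0.0994]
ee_rot: [0.677, 0.605, -0.308, 0.284]
ft_force: [0.4, -0.1, -0.4]
grip_width: 0.607
t 26.3 p [0.5455 0.2378 0.0994] grasp [0.5415 0.1969 0.0644] tz [-0.074 -0.757 -0.649] ty [ 0.994 -0.107  0.011] yaw -6.1
q [-1.153  0.922  0.657  1.434  0.141  1.494 -0.722] F [ 0.4 -0.1 -0.4] T [ 0.82 -0.08 -0.02] grip 0.607
```

View pics/w17.png

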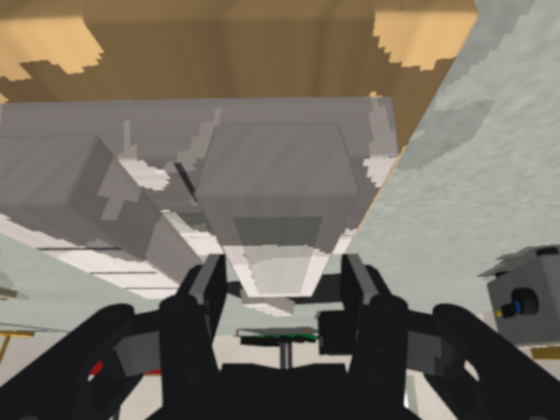

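```bash
python3 -m crank '0 0 -.2 0 0 0 52; 0 0 -.4 0 0 0 60; 0 0 -.5 0 0 0 70; 0 0 -.5 0 0 0 85; 0 0 -.5 0 0 0 85;0 0 -.4 0 .5 0 85;0 0 -.2 0 .8 0 85;0 0 -.2 0 1 0 85;0 0 -.2 0 1 0 85;0 0 -.2 0 1 0 85' 40; python3 - <<'E'
from h import *
o=rec()
from ik import *
for y in(84.1,-95.9):
    s=ik([.5767,.1907,.06],toolR(y,0),np.array(o['joint_pos']));c,a=s[0];print(y,round(c,5),np.round(a,2))
    plan([.5767,.1907,.18],toolR(y,0),12)
for n in('side','top'):
    p,d=camera(n); cv2.imwrite(f"pics/{n}18.png",p[:,:,::-1]); np.savez(f'{n}18.npz',p=p,d=d)
p=cv2.imread('pics/side18.png');cv2.imwrite('pics/s18z.png',cv2.resize(p[90:230,170:310],None,fx=4,fy=4,interpolation=cv2.INTER_CUBIC))
E
```

```text
clock: 27.35
position: [0.5529, 0.343, 0.1939]
ee_rot: [0.736, 0.666, -0.088, 0.087]
ft_force: [-0.4, -0.1, 0.0]
grip_width: 0.992
t 27.35 p [0.5529 0.343  0.1939] grasp [0.5521 0.3297 0.1416] tz [-0.015 -0.245 -0.969] ty [ 0.995 -0.099  0.01 ] yaw -5.7
q [-1.093  0.612  0.577  1.429 -0.123  1.336 -0.641] F [-0.4 -0.1  0. ] T [ 0.31 -0.02 -0.01] grip 0.992
84.1 2e-05 [-0.6   0.47  0.28  1.72 -0.2   0.98  1.23]
left: dpos world [ 0.0238 -0.1523 -0.0139] rot deg tool [-10.7   11.63 -89.33]
-0.29 0.08 0.11 -0.11 0.12 -0.93
-0.30 0.04 0.10 -0.11 0.12 -0.93
-0.31 -0.00 0.10 -0.11 0.12 -0.93
-0.31 -0.04 0.09 -0.11 0.12 -0.93
-0.30 -0.08 0.08 -0.11 0.12 -0.93
-0.29 -0.12 0.08 -0.11 0.12 -0.93
-0.27 -0.16 0.07 -0.11 0.12 -0.93
-0.25 -0.20 0.06 -0.11 0.12 -0.93
-0.22 -0.23 0.06 -0.11 0.12 -0.93
-0.19 -0.25 0.05 -0.11 0.12 -0.93
-0.16 -0.28 0.04 -0.11 0.12 -0.93
-0.12 -0.30 0.04 -0.11 0.12 -0.93
-95.9 1e-05 [-1.05  0.63  0.87  1.73 -0.56  1.06 -1.66]
left: dpos world [ 0.0238 -0.1523 -0.0139] rot deg tool [11.64 10.7  89.66]
-0.29 0.08 0.11 0.12 0.11 0.93
-0.28 0.12 0.10 0.12 0.11 0.93
-0.27 0.16 0.09 0.12 0.11 0.93
-0.24 0.19 0.09 0.12 0.11 0.93
-0.22 0.22 0.08 0.12 0.11 0.93
-0.19 0.25 0.07 0.12 0.11 0.93
-0.16 0.28 0.06 0.12 0.11 0.93
-0.12 0.29 0.06 0.12 0.11 0.93
-0.08 0.31 0.05 0.12 0.11 0.93
-0.04 0.32 0.04 0.12 0.11 0.93
0.00 0.32 0.04 0.12 0.11 0.93
0.04 0.32 0.03 0.12 0.11 0.93
```

View pics/s18z.png

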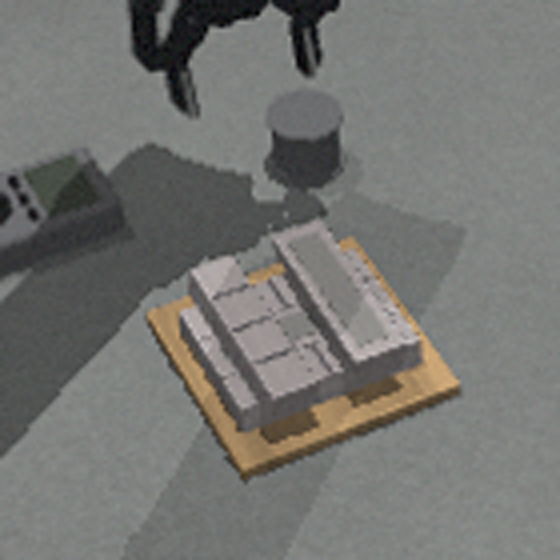

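The inverted bar lies flat with its wide face up, beside top_1 with a gap. Next I turn the tool so both open fingers can push along the bar's outer side.

```bash
python3 -m crank '-.35 .05 .1 -.13 .15 -1 85; -.4 .05 .1 -.13 .15 -1 85; -.4 0 .1 -.13 .15 -1 85; -.4 -.05 .1 -.13 .15 -1 85; -.35 -.1 .1 -.13 .15 -1 85;-.35 -.15 .1 -.13 .15 -1 85;-.3 -.2 .1 -.13 .15 -1 85;-.3 -.25 .1 -.13 .15 -1 85;-.25 -.3 .1 -.13 .15 -1 85;-.2 -.3 0 -.13 .15 -1 85' 40; python3 - <<'E'
from h import *
o=rec()
plan([.580,.1904,.104],toolR(84.1,0),4)
E
```

```text
clock: 28.45
position: [0.5793, 0.1886, 0.1761]
ee_rot: [0.098, 0.995, -0.016, -0.005]
ft_force: [0.6, 0.2, 0.2]
grip_width: 0.991
t 28.45 p [0.5793 0.1886 0.1761] grasp [0.5786 0.187  0.1221] tz [-0.014 -0.031 -0.999] ty [ 0.195  0.98  -0.033] yaw 78.7
q [-0.643  0.417  0.306  1.652 -0.109  1.117  1.063] F [0.6 0.2 0.2] T [ 0.    0.01 -0.03] grip 0.991
left: dpos world [ 0.0007  0.0018 -0.0721] rot deg tool [-1.89 -0.51 -5.38]
-0.01 0.03 0.45 -0.06 -0.02 -0.17
-0.01 0.02 0.45 -0.06 -0.02 -0.17
-0.00 0.02 0.45 -0.06 -0.02 -0.17
-0.00 0.02 0.45 -0.06 -0.02 -0.17
```

```bash
python3 -m crank '0 .03 .2 -.12 -.03 -.35 85; 0 .02 .4 -.12 -.03 -.3 85; 0 .02 .45 0 0 -.05 85; 0 .02 .4 0 0 0 85; 0 0 .25 0 0 0 85;0 0 .1 0 0 0 85;0 0 0 0 0 0 85;0 0 0 0 0 0 85;0 0 0 0 0 0 85;0 0 0 0 0 0 85' 40; python3 - <<'E'
from h import *
o=rec()
plan([.580,.1904,.102],toolR(84.1,0),2)
for n in('side','wrist'):
    p,d=camera(n); cv2.imwrite(f"pics/{n}19.png",p[:,:,::-1]); np.savez(f'{n}19.npz',p=p,d=d,pos=o['position'],rot=o['ee_rot'])
p=cv2.imread('pics/side19.png');cv2.imwrite('pics/s19z.png',cv2.resize(p[90:230,170:310],None,fx=4,fy=4,interpolation=cv2.INTER_CUBIC))
E
```

```text
clock: 29.45
position: [0.5792, 0.1895, 0.0969]
ee_rot: [0.043, 0.999, -0.009, -0.008]
ft_force: [-0.5, 0.3, -0.5]
grip_width: 0.997
t 29.45 p [0.5792 0.1895 0.0969] grasp [0.5783 0.1885 0.0429] tz [-0.017 -0.018 -1.   ] ty [ 0.086  0.996 -0.019] yaw 85.1
q [-0.604  0.51   0.265  1.704 -0.143  0.97   1.196] F [-0.5  0.3 -0.5] T [ 0.03 -0.02  0.03] grip 0.997
left: dpos world [0.0008 0.0009 0.0051] rot deg tool [-1.1  -0.88  0.95]
-0.01 0.01 -0.06 -0.07 -0.05 0.06
-0.01 0.01 -0.06 -0.07 -0.05 0.06
```

View pics/s19z.png

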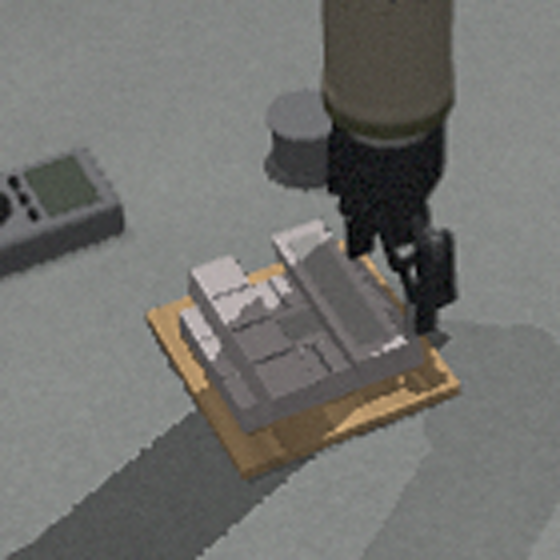

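View pics/wrist19.png

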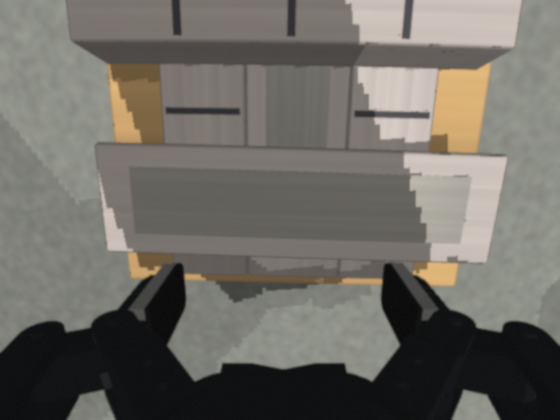

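```bash
python3 -m crank '0 0 -.1 -.12 -.1 .12 85; .1 0 0 0 0 0 85; .12 0 0 0 0 0 85; .1 0 0 0 0 0 85; .1 0 0 0 0 0 85;.1 0 0 0 0 0 85;.1 0 0 0 0 0 85;.1 0 0 0 0 0 85;.08 0 0 0 0 0 85;0 0 0 0 0 0 85' 40; python3 - <<'E'
from h import *
o=rec()
n=np.array([.9947,-.1028]);print('finger face rel',o['position'][:2]@n-.4484-.011)
p,d=camera('wrist'); cv2.imwrite(f"pics/w20.png",p[:,:,::-1])
E
```

```text
clock: 30.55
position: [0.5478, 0.1925, 0.1035]
ee_rot: [0.053, 0.999, 0.0, 0.004]
ft_force: [2.7, -0.7, -2.0]
grip_width: 0.997
t 30.55 p [0.5478 0.1925 0.1035] grasp [0.5483 0.1925 0.0495] tz [ 0.008  0.    -1.   ] ty [0.106 0.994 0.001] yaw 83.9
q [-0.637  0.431  0.265  1.802 -0.135  0.918  1.151] F [ 2.7 -0.7 -2. ] T [-0.1  -0.73  0.01] grip 0.997
finger face rel 0.06570851184174022
```

View pics/w20.png

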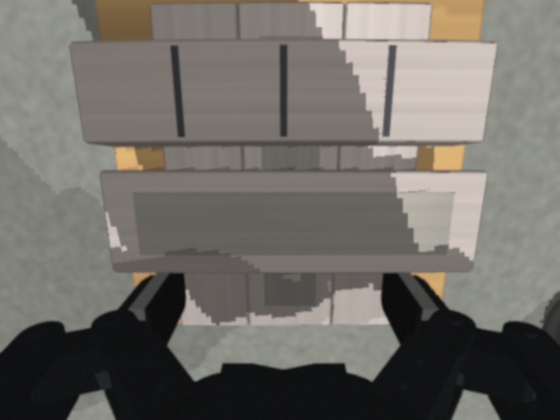

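```bash
python3 -m crank '.06 0 0 0 0 0 85; .06 0 0 0 0 0 85; .05 0 0 0 0 0 85; .05 0 0 0 0 0 85; .05 0 0 0 0 0 85;.04 0 0 0 0 0 85;.03 0 0 0 0 0 85;0 0 0 0 0 0 85;0 0 0 0 0 0 85;0 0 0 0 0 0 85' 40; python3 - <<'E'
from h import *
o=rec()
n=np.array([.9947,-.1028]);print('finger face rel',o['position'][:2]@n-.4484-.011)
p,d=camera('wrist'); cv2.imwrite(f"pics/w21.png",p[:,:,::-1]);np.savez(f'w21.npz',p=p,d=d,pos=o['position'],rot=o['ee_rot'])
E
```

```text
clock: 31.6
position: [0.5364, 0.1934, 0.104]
ee_rot: [0.054, 0.999, 0.001, 0.008]
ft_force: [5.9, -1.2, -2.4]
grip_width: 0.998
t 31.6 p [0.5364 0.1934 0.104 ] grasp [0.5372 0.1934 0.05  ] tz [ 0.015  0.001 -1.   ] ty [0.107 0.994 0.002] yaw 83.9
q [-0.651  0.407  0.266  1.835 -0.126  0.902  1.134] F [ 5.9 -1.2 -2.4] T [-0.15 -1.13 -0.  ] grip 0.998
finger face rel 0.05424925445121999
```

View pics/w21.png

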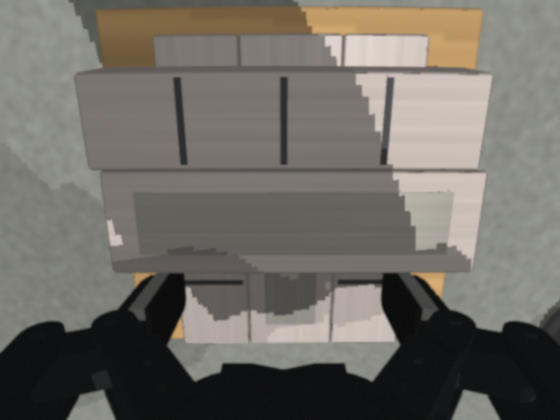

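Snug: the seam at row 168 is closed and the ends are offset by about 3 mm. I'll back off, rise, and head for the second spare.

```bash
python3 -m crank '-.2 0 0 0 0 0 85; -.2 0 0 0 0 0 85; 0 0 -.4 0 0 0 80; 0 0 -.6 0 0 .3 70; 0 0 -.6 0 0 .6 60;.2 -.3 -.4 0 0 .9 60;.3 -.5 0 0 0 .9 60;.25 -.7 0 0 0 .9 60;.15 -.8 0 0 0 .9 60;0 -.85 0 0 0 .9 60' 100; python3 - <<'E'
from h import *
o=rec()
plan([.4825,-.180,.13],toolR(11,0),10)
p,d=camera('top'); cv2.imwrite(f"pics/t22.png",p[:,:,::-1]);np.savez('t22.npz',p=p,d=d)
C=cloud('top',d)
reg=np.zeros(d.shape,bool);reg[175:255,170:250]=1
m=(C[:,:,2]>.05)&(C[:,:,2]<.065)&reg
v,u=np.nonzero(m);W=onplane('top',np.c_[u,v],.056)[:,:2].astype(np.float32);print(cv2.minAreaRect(W),len(u))
E
```

```text
clock: 32.65
position: [0.4511, 0.1009, 0.1839]
ee_rot: [0.427, 0.904, -0.001, 0.001]
ft_force: [-0.6, -0.4, 0.0]
grip_width: 0.703
t 32.65 p [0.4511 0.1009 0.1839] grasp [0.4512 0.1008 0.1299] tz [ 0.001 -0.001 -1.   ] ty [ 0.772  0.635 -0.   ] yaw 39.5
q [-0.73   0.077  0.429  2.041 -0.036  1.031  0.405] F [-0.6 -0.4  0. ] T [-0.05  0.01  0.03] grip 0.703
left: dpos world [ 0.0314 -0.2809 -0.0539] rot deg tool [-1.000e-02  9.000e-02  2.846e+01]
-0.59 -0.39 0.14 -0.00 0.00 0.36
-0.61 -0.36 0.14 -0.00 0.00 0.36
-0.63 -0.33 0.14 -0.00 0.00 0.36
-0.64 -0.29 0.14 -0.00 0.00 0.36
-0.66 -0.26 0.14 -0.00 0.00 0.36
-0.67 -0.23 0.14 -0.00 0.00 0.36
-0.68 -0.19 0.14 -0.00 0.00 0.36
-0.69 -0.16 0.14 -0.00 0.00 0.36
-0.70 -0.13 0.14 -0.00 0.00 0.36
-0.70 -0.09 0.13 -0.00 0.00 0.36
((0.49433135986328125, 0.23537227511405945), (0.07382454723119736, 0.07953327149152756), 88.12853240966797) 583
```

View pics/t22.png

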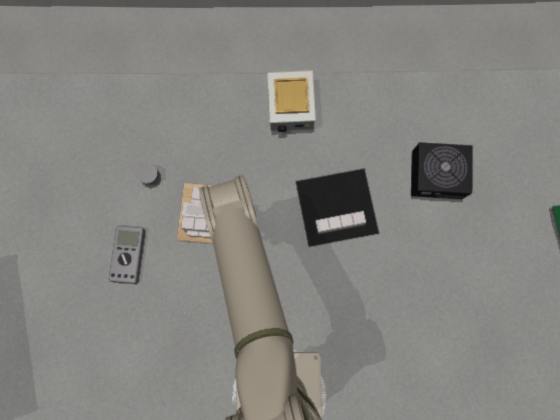

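```bash
python3 -m crank '-.6 -.4 .15 0 0 .37 54; -.63 -.38 .15 0 0 .37 54; -.65 -.33 .15 0 0 .37 54; -.66 -.3 .15 0 0 .37 54; -.7 -.27 .15 0 0 .37 54;-.7 -.23 .15 0 0 .37 54;-.7 -.2 .15 0 0 .37 54;-.7 -.16 .15 0 0 .37 54;-.7 -.13 .15 0 0 .36 54;-.65 -.1 .15 0 0 .36 54' 100; python3 - <<'E'
from h import *
o=rec()
plan([.4825,-.180,.1],toolR(11,0),5)
p,d=camera('wrist'); cv2.imwrite(f"pics/w23.png",p[:,:,::-1]);np.savez('w23.npz',p=p,d=d,pos=o['position'],rot=o['ee_rot'])
E
```

```text
clock: 33.7
position: [0.4714, -0.1991, 0.1222]
ee_rot: [0.652, 0.758, -0.002, -0.004]
ft_force: [0.4, 1.2, 0.4]
grip_width: 0.637
t 33.7 p [ 0.4714 -0.1991  0.1222] grasp [ 0.4709 -0.199   0.0682] tz [-0.009  0.003 -1.   ] ty [ 0.989  0.149 -0.009] yaw 8.6
q [-0.291  0.33   0.692  1.975 -0.259  0.935  0.681] F [0.4 1.2 0.4] T [-0.02  0.   -0.  ] grip 0.637
left: dpos world [ 0.0111  0.0191 -0.0222] rot deg tool [-0.5  -0.24 -2.43]
0.09 0.07 0.11 -0.01 -0.01 -0.06
0.09 0.07 0.11 -0.01 -0.01 -0.06
0.08 0.07 0.11 -0.01 -0.01 -0.06
0.08 0.07 0.11 -0.01 -0.01 -0.06
0.08 0.07 0.11 -0.01 -0.01 -0.06
```

View pics/w23.png

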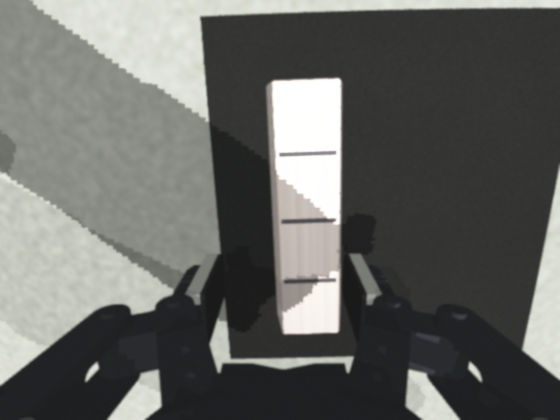

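```bash
python3 - <<'E'
from h import *
z=np.load('w23.npz');o=dict(position=z['pos'],ee_rot=z['rot'])
W=onplane('wrist',[(273,80),(342,79),(340,333),(283,334)],.025,o)[:,:2];print(np.round(W,4),W.mean(0)); a=W[0]+W[1]-W[2]-W[3];print(np.degrees(np.arctan2(a[1],a[0]))-90,np.linalg.norm(a)/2)
c=W.mean(0); plan([c[0],c[1],.095],toolR(11.2,0),5)
E
```

```text
[[ 0.4521 -0.1157]
 [ 0.4842 -0.1104]
 [ 0.5105 -0.2473]
 [ 0.4777 -0.2531]] [ 0.48112692 -0.18163319]
10.711876037486263 0.13957544550807557
left: dpos world [ 0.0106  0.0217 -0.0267] rot deg tool [-0.54 -0.11 -3.03]
0.10 0.07 0.13 -0.01 -0.00 -0.08
0.10 0.07 0.13 -0.01 -0.00 -0.08
0.10 0.07 0.13 -0.01 -0.00 -0.08
0.10 0.07 0.13 -0.01 -0.00 -0.08
0.10 0.07 0.13 -0.01 -0.00 -0.08
```

```bash
python3 -m crank '.15 .1 0 -.05 0 -.15 54; .15 .1 .05 0 0 -.13 54; .15 .1 .1 0 0 0 54; .08 .05 .2 0 0 0 54; 0 0 .2 0 0 0 54;0 0 .2 0 0 0 54;0 0 .2 0 0 0 54;0 0 .1 0 0 0 52;0 0 0 0 0 0 52;0 0 0 0 0 0 52' 100; python3 - <<'E'
from h import *
o=rec()
plan([.4815,-.1812,.0775],toolR(10.9,0),3)
p,d=camera('wrist'); cv2.imwrite(f"pics/w24.png",p[:,:,::-1])
E
```

```text
clock: 34.75
position: [0.4811, -0.1756, 0.0747]
ee_rot: [0.637, 0.771, -0.001, -0.004]
ft_force: [-0.2, -1.3, 0.4]
grip_width: 0.607
t 34.75 p [ 0.4811 -0.1756  0.0747] grasp [ 0.4808 -0.1755  0.0207] tz [-0.007  0.003 -1.   ] ty [ 0.982  0.188 -0.006] yaw 10.8
q [-0.283  0.41   0.632  1.999 -0.324  0.839  0.72 ] F [-0.2 -1.3  0.4] T [ 0.01 -0.07  0.01] grip 0.607
left: dpos world [ 0.0004 -0.0056  0.0028] rot deg tool [-0.34 -0.27 -0.09]
-0.05 -0.01 -0.02 -0.01 -0.01 -0.00
-0.05 -0.01 -0.02 -0.01 -0.01 -0.00
-0.05 -0.01 -0.02 -0.01 -0.01 -0.00
```

View pics/w24.png

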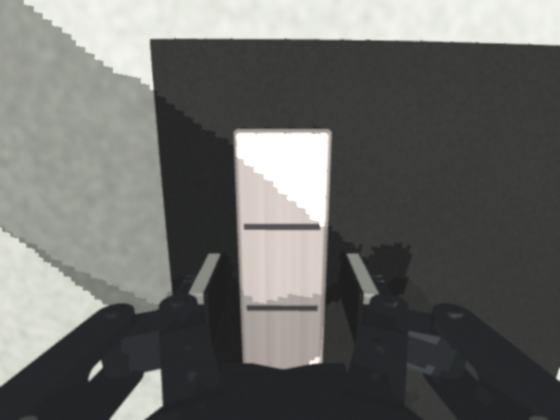

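```bash
python3 -m crank '-.08 -.01 -.04 -.04 -.03 0 52; -.06 0 -.03 0 0 0 50; 0 0 0 0 0 0 46; 0 0 0 0 0 0 40; 0 0 0 0 0 0 30;0 0 0 0 0 0 20;0 0 0 0 0 0 20;0 0 0 0 0 0 20;0 0 0 0 0 0 20;0 0 0 0 0 0 20' 120; python3 - <<'E'
from h import *
o=rec()
E
```

```text
clock: 35.8
position: [0.4817, -0.1825, 0.0798]
ee_rot: [0.638, 0.77, 0.001, -0.0]
ft_force: [-1.2, -0.9, 0.7]
grip_width: 0.389
t 35.8 p [ 0.4817 -0.1825  0.0798] grasp [ 0.4818 -0.1824  0.0258] tz [ 0.001  0.001 -1.   ] ty [0.982 0.187 0.001] yaw 10.8
q [-0.276  0.403  0.638  1.995 -0.32   0.843  0.728] F [-1.2 -0.9  0.7] T [-0.04  0.33 -0.06] grip 0.389
```

```bash
python3 - <<'E'
from h import *
o=get_obs();M=R.from_quat(o['ee_rot']).as_matrix()
plan([.5661,.1918,.2],toolR(-5.9,0),14,P0=o['position']+[0,0,.1],M0=M)
E
python3 -m crank '0 0 -.1 0 0 0 20; 0 0 -.2 0 0 0 20; 0 0 -.4 0 0 0 20; 0 0 -.6 0 0 0 20; .3 0 -.7 0 0 0 20;.6 .05 -.4 0 0 .15 20;.7 0 -.1 0 0 .15 20;.7 0 0 0 0 .15 20;.7 0 0 0 0 .15 20;.7 0 0 0 0 .15 20' 120; python3 - <<'E'
from h import *
o=rec();plan([.5661,.1918,.18],toolR(-5.9,0),8)
p,d=camera('wrist'); cv2.imwrite(f"pics/w25.png",p[:,:,::-1])
C=cloud('wrist',d,o)
for v in range(140,260,30): print(v,np.round(C[v,283],4))
E
```

```text
left: dpos world [0.0844 0.3743 0.0202] rot deg tool [ 0.04 -0.07 16.66]
0.63 0.27 -0.04 0.00 -0.00 0.15
0.63 0.26 -0.04 0.00 -0.00 0.15
0.64 0.25 -0.04 0.00 -0.00 0.15
0.64 0.23 -0.04 0.00 -0.00 0.15
0.65 0.22 -0.04 0.00 -0.00 0.15
0.65 0.21 -0.04 0.00 -0.00 0.15
0.66 0.19 -0.04 0.00 -0.00 0.15
0.66 0.18 -0.04 0.00 -0.00 0.15
0.66 0.17 -0.04 0.00 -0.00 0.15
0.67 0.15 -0.04 0.00 -0.00 0.15
0.67 0.14 -0.04 0.00 -0.00 0.15
0.67 0.12 -0.04 0.00 -0.00 0.15
0.68 0.11 -0.04 0.00 -0.00 0.15
0.68 0.10 -0.04 0.00 -0.00 0.15
clock: 36.8
position: [0.4573, -0.0351, 0.1838]
ee_rot: [0.682, 0.731, -0.002, -0.003]
ft_force: [0.8, 0.4, -7.5]
grip_width: 0.393
t 36.8 p [ 0.4573 -0.0351  0.1838] grasp [ 0.4569 -0.035   0.1298] tz [-0.007  0.001 -1.   ] ty [ 0.998  0.069 -0.007] yaw 4.0
q [-0.627  0.073  0.633  2.053 -0.051  1.037  0.101] F [ 0.8  0.4 -7.5] T [ 0.   -0.09 -0.02] grip 0.393
left: dpos world [ 0.1088  0.2269 -0.0038] rot deg tool [-0.4  -0.04  9.85]
0.68 0.39 0.01 -0.01 -0.00 0.15
0.69 0.37 0.01 -0.01 -0.00 0.15
0.70 0.36 0.01 -0.01 -0.00 0.15
0.71 0.34 0.01 -0.01 -0.00 0.15
0.71 0.33 0.01 -0.01 -0.00 0.15
0.72 0.31 0.01 -0.01 -0.00 0.15
0.73 0.30 0.01 -0.01 -0.00 0.15
0.73 0.28 0.01 -0.01 -0.00 0.15
140 [0.4517 0.0253 0.1288]
170 [0.4524 0.0143 0.1296]
200 [0.4533 0.0026 0.1292]
230 [ 0.4541 -0.0095  0.1297]
```

View pics/w25.png

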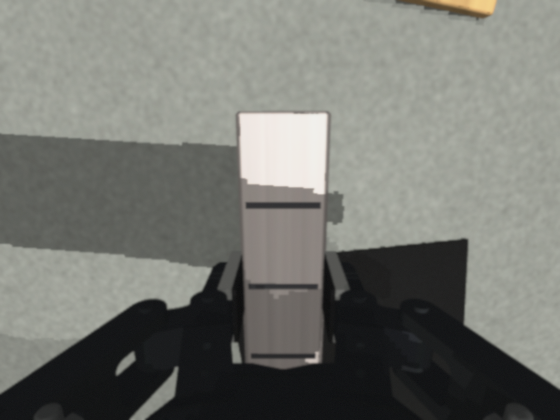

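Held level (top at z = 0.129). Now over to the stack.

```bash
python3 -m crank '.68 .39 0 0 0 .15 20; .7 .37 0 0 0 .15 20; .7 .36 0 0 0 .15 20; .7 .35 0 0 0 .15 20; .7 .33 0 0 0 .15 20;.7 .3 0 0 0 .15 20;.7 .3 0 0 0 .15 20;.6 .3 0 0 0 .15 20;.2 .1 0 0 0 0 20;0 0 0 0 0 0 20' 120; python3 - <<'E'
from h import *
o=rec();plan([.5661,.1918,.12],toolR(-5.9,0),5)
for n in('wrist','side','top'):
    p,d=camera(n); cv2.imwrite(f"pics/{n}26.png",p[:,:,::-1]);np.savez(f'{n}26.npz',p=p,d=d,pos=o['position'],rot=o['ee_rot'])
E
```

```text
clock: 37.85
position: [0.5695, 0.2051, 0.1822]
ee_rot: [0.742, 0.671, -0.005, -0.005]
ft_force: [-0.7, 0.0, -7.7]
grip_width: 0.391
t 37.85 p [0.5695 0.2051 0.1822] grasp [0.5687 0.2052 0.1282] tz [-0.015  0.001 -1.   ] ty [ 0.995 -0.1   -0.015] yaw -5.8
q [-0.814  0.42   0.5    1.673 -0.226  1.12  -0.349] F [-0.7  0.  -7.7] T [-0.08 -0.04 -0.03] grip 0.391
left: dpos world [-0.0034 -0.0133 -0.0622] rot deg tool [-0.87  0.03  0.15]
-0.07 -0.01 0.31 -0.02 0.00 0.00
-0.07 -0.01 0.31 -0.02 0.00 0.00
-0.07 -0.01 0.31 -0.02 0.00 0.00
-0.07 -0.01 0.31 -0.02 0.00 0.00
-0.07 -0.01 0.31 -0.02 0.00 0.00
```

View pics/wrist26.png

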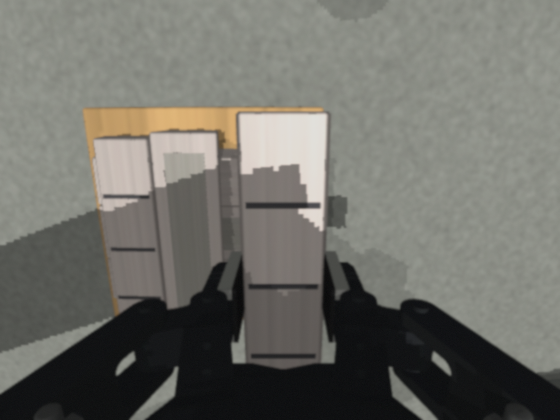

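View pics/side26.png

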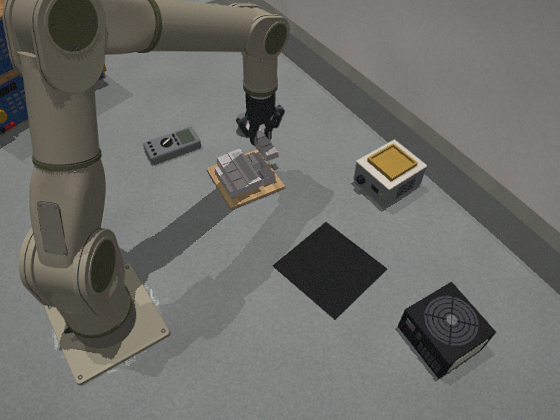

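```bash
python3 - <<'E'
from h import *
z=np.load('wrist26.npz');o=dict(position=z['pos'],ee_rot=z['rot']);C=cloud('wrist',z['d'],o)
ax=np.array([.1028,.9947]);n=np.array([.9947,-.1028])
def show(nm,px,zz):
    W=onplane('wrist',px,zz,o)[:,:2]; print(nm,'along',np.round(W@ax,4),'across',np.round(W@n,4))
show('top1',[(95,139),(149,137)],.056);show('inv',[(152,133),(218,131),(221,250)],.056)
zt=np.median(C[130:160,260:300,2]);print('held top z',zt, np.median(C[220:240,260:300,2]))
show('held',[(239,113),(328,113)],zt)
E
```

```text
top1 along [0.3173 0.3184] across [0.4317 0.4642]
inv along [0.3207 0.3218 0.2478] across [0.4662 0.5048 0.503 ]
held top z 0.1278683232233761 0.12785576854249733
held along [0.3325 0.3326] across [0.5275 0.5594]
```

```bash
python3 -m crank '-.15 -.04 .1 -.1 0 0 20; -.17 -.04 .2 0 0 0 20; 0 0 .3 0 0 0 20; 0 0 .3 0 0 0 20; 0 0 .25 0 0 0 20;0 0 .2 0 0 0 20;0 0 .1 0 0 0 20;0 0 0 0 0 0 20;0 0 0 0 0 0 20;0 0 0 0 0 0 20' 120; python3 - <<'E'
from h import *
o=rec()
ax=np.array([.1028,.9947]);n=np.array([.9947,-.1028])
print('tcp along,across rel', o['position'][:2]@ax, o['position'][:2]@n-.448)
for m in('wrist','side'):
    p,d=camera(m); cv2.imwrite(f"pics/{m}27.png",p[:,:,::-1])
    if m=='wrist':
        C=cloud(m,d,o);print(np.median(C[130:160,260:300,2]),np.median(C[220:240,260:300,2]))
p=cv2.imread('pics/side27.png');cv2.imwrite('pics/s27z.png',cv2.resize(p[90:230,170:310],None,fx=4,fy=4,interpolation=cv2.INTER_CUBIC))
E
```

```text
clock: 39.0
position: [0.5629, 0.1854, 0.1188]
ee_rot: [0.744, 0.668, -0.001, -0.0]
ft_force: [0.5, -1.1, -7.1]
grip_width: 0.39
t 39.0 p [0.5629 0.1854 0.1188] grasp [0.5628 0.1853 0.0648] tz [-0.002 -0.002 -1.   ] ty [ 0.994 -0.107 -0.002] yaw -6.1
q [-0.786  0.466  0.486  1.763 -0.254  0.978 -0.308] F [ 0.5 -1.1 -7.1] T [-0.02 -0.    0.  ] grip 0.39
tcp along,across rel 0.24225053345935696 0.09287455457100452
0.06436513737351812 0.0644566473302495
```

View pics/wrist27.png

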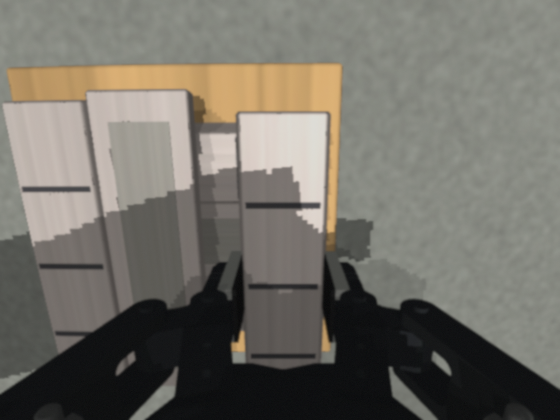

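View pics/s27z.png

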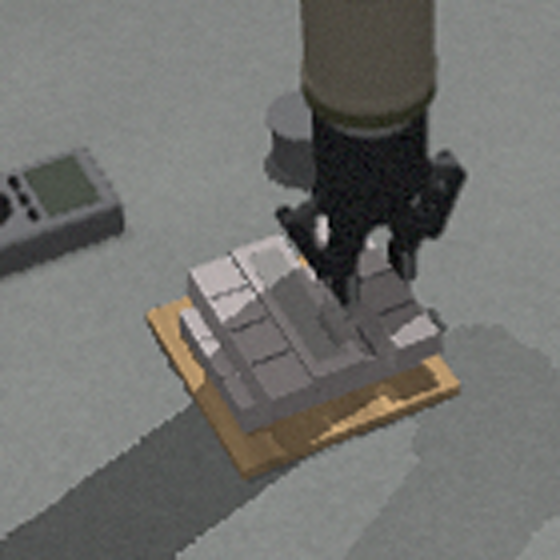

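```bash
python3 -m crank '.09 0 0 0 0 0 20; .09 0 0 0 0 0 20; 0 0 .05 0 0 0 20; 0 0 .05 0 0 0 20; 0 0 .05 0 0 0 20;0 0 .03 0 0 0 20;0 0 .02 0 0 0 20;0 0 0 0 0 0 20;0 0 0 0 0 0 20;0 0 0 0 0 0 20' 120; python3 - <<'E'
from h import *
o=rec()
ax=np.array([.1028,.9947]);n=np.array([.9947,-.1028])
print('tcp along,across rel', o['position'][:2]@ax, o['position'][:2]@n-.448)
E
```

```text
clock: 40.1
position: [0.5642, 0.1935, 0.111]
ee_rot: [0.744, 0.668, -0.0, 0.0]
ft_force: [0.1, 0.1, -6.6]
grip_width: 0.39
t 40.1 p [0.5642 0.1935 0.111 ] grasp [0.5642 0.1935 0.057 ] tz [-0.001 -0.001 -1.   ] ty [ 0.994 -0.107 -0.001] yaw -6.1
q [-0.79   0.483  0.479  1.758 -0.262  0.966 -0.315] F [ 0.1  0.1 -6.6] T [ 0.06 -0.02  0.02] grip 0.39
tcp along,across rel 0.2504860408989916 0.09330123013057073
```

```bash
python3 -m crank '0 0 .02 0 0 0 20; 0 0 .02 0 0 0 20; 0 0 .01 0 0 0 20; 0 0 0 0 0 0 20; 0 0 0 0 0 0 20;0 0 0 0 0 0 30;0 0 0 0 0 0 34;0 0 0 0 0 0 37;0 0 0 0 0 0 40;0 0 0 0 0 0 42' 60; python3 - <<'E'
from h import *
o=rec()
E
```

```text
clock: 41.1
position: [0.5655, 0.1938, 0.1113]
ee_rot: [0.744, 0.668, 0.001, 0.0]
ft_force: [0.6, 0.5, 0.5]
grip_width: 0.493
t 41.1 p [0.5655 0.1938 0.1113] grasp [0.5656 0.1938 0.0573] tz [ 0.002  0.001 -1.   ] ty [ 0.994 -0.107  0.002] yaw -6.1
q [-0.789  0.483  0.478  1.756 -0.264  0.964 -0.314] F [0.6 0.5 0.5] T [-0.02  0.02  0.03] grip 0.493
```

```bash
python3 -m crank '0 0 0 0 0 0 46; 0 0 0 0 0 0 46; 0 0 -.15 0 0 0 46; 0 0 -.3 0 0 0 46; 0 0 -.4 0 0 0 50;0 0 -.5 0 0 -.5 60;0 0 -.4 0 0 -.9 85;0 .2 0 0 0 -.9 85;-.05 .2 0 0 0 -.9 85;-.1 .2 0 0 0 -.9 85' 40; python3 - <<'E'
from h import *
o=rec()
plan([.6074,.1871,.15],toolR(84.1,0),8)
p,d=camera('side');cv2.imwrite('pics/s28z.png',cv2.resize(p[90:230,170:310,::-1],None,fx=4,fy=4,interpolation=cv2.INTER_CUBIC))
E
```

```text
clock: 42.1
position: [0.5926, 0.194, 0.1937]
ee_rot: [0.517, 0.856, 0.005, 0.003]
ft_force: [-0.6, 0.7, -0.3]
grip_width: 0.997
t 42.1 p [0.5926 0.194  0.1937] grasp [0.5932 0.1942 0.1397] tz [ 0.01   0.005 -1.   ] ty [0.885 0.466 0.011] yaw 27.8
q [-0.705  0.419  0.403  1.626 -0.179  1.122  0.227] F [-0.6  0.7 -0.3] T [ 0.03  0.04 -0.  ] grip 0.997
left: dpos world [ 0.0148 -0.0069 -0.0437] rot deg tool [  0.57   0.35 -56.34]
-0.04 0.03 0.14 0.01 0.01 -0.88
-0.04 0.02 0.14 0.01 0.01 -0.88
-0.05 0.02 0.14 0.01 0.01 -0.88
-0.05 0.01 0.14 0.01 0.01 -0.88
-0.05 0.01 0.14 0.01 0.01 -0.88
-0.05 0.00 0.14 0.01 0.01 -0.88
-0.05 -0.00 0.14 0.01 0.01 -0.88
-0.05 -0.01 0.14 0.01 0.01 -0.88
```

View pics/s28z.png

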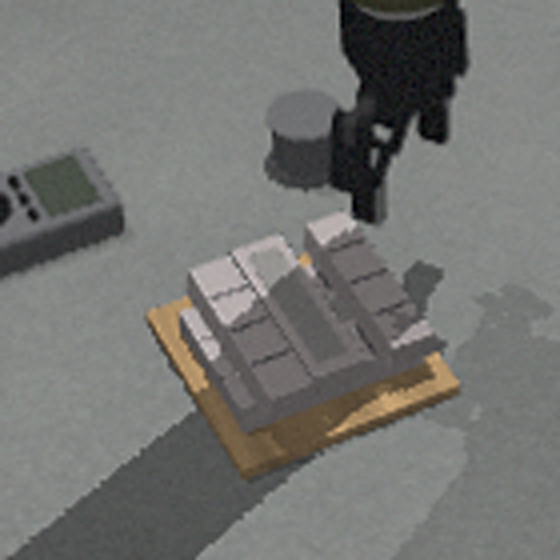

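The outer bar rests flat on the layer. I'll turn the tool for the push, with the fingers outside the bar.

```bash
python3 -m crank '-.05 .03 0 0 0 -.9 85; -.05 .02 0 0 0 -.9 85; -.05 .02 0 0 0 -.9 85; -.05 .02 .1 0 0 -.9 85; -.05 0 .1 0 0 -.9 85;-.05 0 .2 0 0 -.9 85;-.05 0 .3 0 0 -.9 85;-.05 0 .3 0 0 -.8 85;0 0 .1 0 0 0 85;0 0 0 0 0 0 85' 40; python3 - <<'E'
from h import *
o=rec()
plan([.6074,.1871,.103],toolR(84.1,0),4)
p,d=camera('wrist'); cv2.imwrite(f"pics/w29.png",p[:,:,::-1])
E
```

```text
clock: 43.15
position: [0.6108, 0.1853, 0.1579]
ee_rot: [0.04, 0.999, 0.003, 0.009]
ft_force: [0.2, 0.3, -0.0]
grip_width: 0.997
t 43.15 p [0.6108 0.1853 0.1579] grasp [0.6118 0.1856 0.1039] tz [ 0.019  0.005 -1.   ] ty [0.08  0.997 0.006] yaw 85.4
q [-0.537  0.466  0.22   1.613 -0.111  1.056  1.204] F [ 0.2  0.3 -0. ] T [-0.04  0.01 -0.01] grip 0.997
left: dpos world [-0.0034  0.0018 -0.0549] rot deg tool [0.38 1.05 1.33]
0.03 0.01 0.34 0.01 0.03 0.04
0.03 0.01 0.34 0.01 0.03 0.04
0.03 0.01 0.34 0.01 0.03 0.04
0.02 0.01 0.34 0.01 0.03 0.04
```

View pics/w29.png

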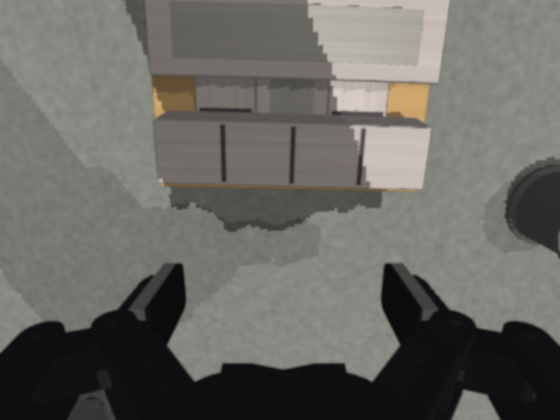

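```bash
python3 -m crank '.03 0 .2 .04 .12 .15 85; .03 0 .35 0 0 0 85; .02 0 .35 0 0 0 85; 0 0 .3 0 0 0 85; 0 0 .15 0 0 0 85;.05 0 .05 0 0 0 85;.1 0 0 0 0 0 85;.1 0 0 0 0 0 85;.05 0 0 0 0 0 85;0 0 0 0 0 0 85' 40; python3 - <<'E'
from h import *
o=rec()
n=np.array([.9947,-.1028]);print('finger face rel',o['position'][:2]@n-.448-.011)
p,d=camera('wrist'); cv2.imwrite(f"pics/w30.png",p[:,:,::-1])
p,d=camera('side');cv2.imwrite('pics/s30z.png',cv2.resize(p[90:230,170:310,::-1],None,fx=4,fy=4,interpolation=cv2.INTER_CUBIC))
E
```

```text
clock: 44.2
position: [0.5946, 0.1878, 0.0986]
ee_rot: [0.054, 0.999, 0.001, 0.001]
ft_force: [-0.3, 0.4, 0.5]
grip_width: 0.996
t 44.2 p [0.5946 0.1878 0.0986] grasp [0.5946 0.1878 0.0446] tz [ 0.002  0.001 -1.   ] ty [0.109 0.994 0.001] yaw 83.8
q [-0.544  0.517  0.211  1.679 -0.128  0.957  1.175] F [-0.3  0.4  0.5] T [ 0.    0.03 -0.01] grip 0.996
finger face rel 0.11310804397572245
```

View pics/w30.png

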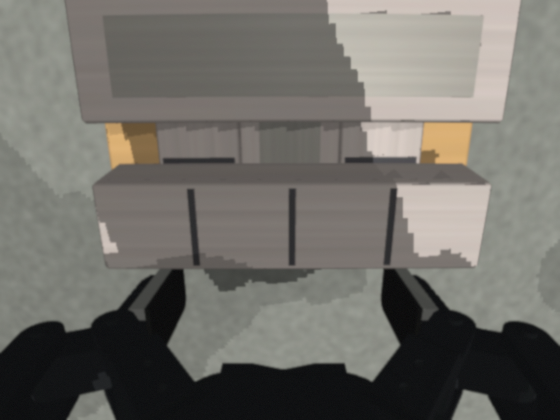

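View pics/s30z.png

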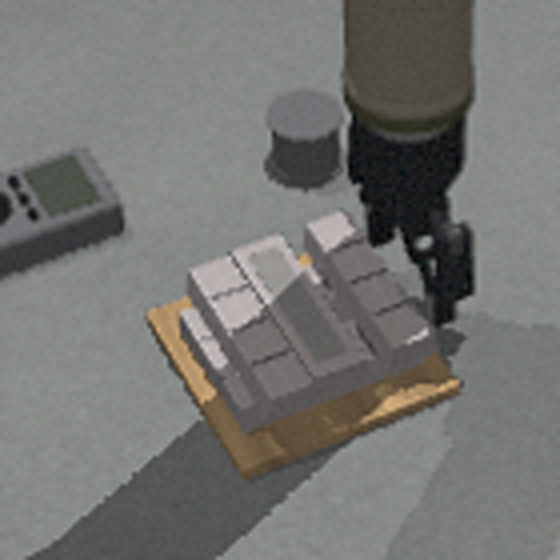

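```bash
python3 -m crank '.05 0 -.05 0 0 0 85; .06 0 0 0 0 0 85; .07 0 0 0 0 0 85; .07 0 0 0 0 0 85; .07 0 0 0 0 0 85;.06 0 0 0 0 0 85;.05 0 0 0 0 0 85;0 0 0 0 0 0 85;0 0 0 0 0 0 85;0 0 0 0 0 0 85' 40; python3 - <<'E'
from h import *
o=rec()
n=np.array([.9947,-.1028]);print('finger face rel',o['position'][:2]@n-.448-.011)
p,d=camera('wrist'); cv2.imwrite(f"pics/w31.png",p[:,:,::-1])
E
```

```text
clock: 45.3
position: [0.5785, 0.189, 0.1017]
ee_rot: [0.055, 0.998, 0.001, 0.003]
ft_force: [3.4, -1.2, -1.9]
grip_width: 0.997
t 45.3 p [0.5785 0.189  0.1017] grasp [0.5788 0.1891 0.0477] tz [ 0.007  0.001 -1.   ] ty [0.11  0.994 0.002] yaw 83.7
q [-0.561  0.482  0.212  1.723 -0.119  0.942  1.158] F [ 3.4 -1.2 -1.9] T [-0.05 -0.67 -0.  ] grip 0.997
finger face rel 0.09695881631111798
```

View pics/w31.png

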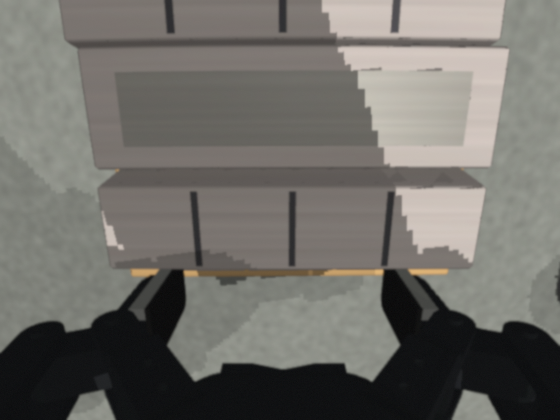

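```bash
python3 -m crank '.05 0 0 0 0 0 85; .05 0 0 0 0 0 85; .04 0 0 0 0 0 85; .04 0 0 0 0 0 85; .03 0 0 0 0 0 85;0 0 0 0 0 0 85;0 0 0 0 0 0 85;0 0 0 0 0 0 85;0 0 0 0 0 0 85;0 0 0 0 0 0 85' 40; python3 - <<'E'
from h import *
o=rec()
n=np.array([.9947,-.1028]);print('finger face rel',o['position'][:2]@n-.448-.011)
p,d=camera('wrist'); cv2.imwrite(f"pics/w32.png",p[:,:,::-1])
E
```

```text
clock: 46.35
position: [0.5712, 0.1896, 0.1021]
ee_rot: [0.055, 0.998, 0.001, 0.006]
ft_force: [4.4, -0.2, -1.6]
grip_width: 0.996
t 46.35 p [0.5712 0.1896 0.1021] grasp [0.5718 0.1897 0.0481] tz [ 0.012  0.001 -1.   ] ty [0.11  0.994 0.003] yaw 83.7
q [-0.569  0.467  0.212  1.745 -0.114  0.93   1.149] F [ 4.4 -0.2 -1.6] T [-0.11 -0.87  0.04] grip 0.996
finger face rel 0.08964204489686263
```

View pics/w32.png

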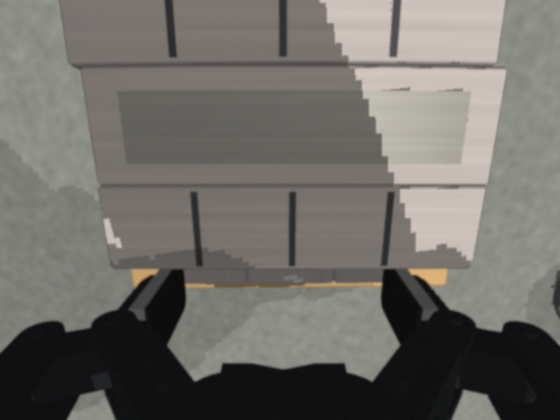

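```bash
python3 -m crank '.03 0 0 0 0 0 85; .03 0 0 0 0 0 85; .03 0 0 0 0 0 85; .02 0 0 0 0 0 85; 0 0 0 0 0 0 85;0 0 0 0 0 0 85;0 0 0 0 0 0 85;0 0 0 0 0 0 85;0 0 0 0 0 0 85;0 0 0 0 0 0 85' 40; python3 - <<'E'
from h import *
o=rec()
n=np.array([.9947,-.1028]);print('finger face rel',o['position'][:2]@n-.448-.011)
p,d=camera('wrist'); cv2.imwrite(f"pics/w33.png",p[:,:,::-1])
E
```

```text
clock: 47.4
position: [0.5702, 0.1894, 0.1029]
ee_rot: [0.056, 0.998, 0.002, 0.01]
ft_force: [5.2, -0.5, -1.7]
grip_width: 0.996
t 47.4 p [0.5702 0.1894 0.1029] grasp [0.5714 0.1895 0.049 ] tz [ 0.021  0.002 -1.   ] ty [0.112 0.994 0.004] yaw 83.6
q [-0.572  0.46   0.213  1.754 -0.111  0.92   1.144] F [ 5.2 -0.5 -1.7] T [-0.11 -0.94  0.08] grip 0.996
finger face rel 0.08875459252600333
```

View pics/w33.png

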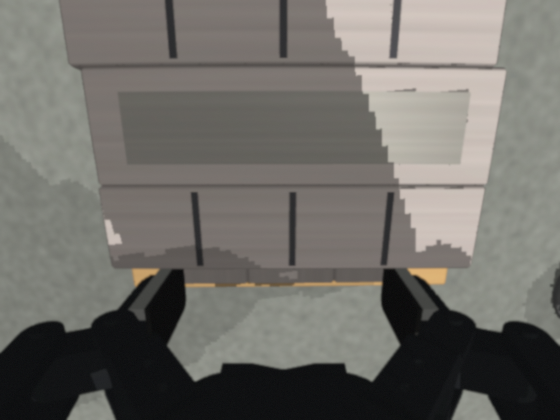

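```bash
python3 - <<'E'
from h import *
o=get_obs();p=cv2.imread('pics/w33.png')
n=np.array([.9947,-.1028]);ax=np.array([.1028,.9947])
for u in(150,260,340,440):
    g=cv2.cvtColor(p,cv2.COLOR_BGR2GRAY)[:,u-6:u+7].mean(1)
    print(u,'rows58-74',np.round(g[58:75]).astype(int),'180-192',np.round(g[178:194]).astype(int),'262-272',np.round(g[262:274]).astype(int))
W=onplane('wrist',[(280,64),(280,68),(280,184),(280,187),(280,267),(78,64),(499,64),(83,69),(505,69),(99,184),(490,184),(100,187),(486,186)],.056,o)[:,:2]
print(np.round(W@n-.448,4));print(np.round(W@ax,4))
E
```

```text
150 rows58-74 [117 117 116 113 106  98  89  84  86  95 105 112 116 117 118 118 118] 180-192 [116 116 116 115 114 109 100  91  92  98 104 109 112 113 114 114] 262-272 [ 92  91  91  91  92  99 122 147 161 164 162 155]
260 rows58-74 [117 117 114 108  99  91  83  83  91 102 112 117 119 120 120 121 121] 180-192 [116 116 116 115 114 108  97  90  93 100 106 111 113 114 114 114] 262-272 [115 114 112 108 105 100  93  92  93  93  93  93]
340 rows58-74 [116 116 114 109 101  91  83  81  88 100 111 117 120 120 121 121 122] 180-192 [115 114 115 115 114 108  96  90  94 101 107 112 115 116 116 115] 262-272 [117 117 117 117 117 109  97  91  90  90  90  91]
440 rows58-74 [193 193 192 189 177 158 136 113 100 112 142 174 191 197 198 199 200] 180-192 [190 189 189 189 184 168 139 116 122 141 161 180 191 194 194 193] 262-272 [116 116 116 116 116 127 153 173 181 181 181 180]
[0.0143 0.0155 0.0538 0.0549 0.0864 0.0132 0.0142 0.0147 0.0157 0.0531
 0.0544 0.0542 0.0551]
[0.2469 0.2469 0.2465 0.2464 0.2461 0.1815 0.3183 0.1829 0.3206 0.1819
 0.322  0.182  0.3207]
```

Both seams look closed (rows 65 and 185), with ends within about 2 mm. I'll back off, clear the view and verify.

```bash
python3 -m crank '-.05 0 0 0 0 0 85; -.15 0 0 0 0 0 85; -.3 0 0 0 0 0 85; -.1 0 -.4 0 0 0 85; 0 0 -.8 0 0 0 85;0 -.5 -.5 0 0 0 85;0 -1 0 0 0 0 85;0 -1 0 0 0 0 85;0 -1 0 0 0 0 85;0 -1 0 0 0 0 85' 40; python3 -m crank '0 -1 0 0 0 0 85;0 -1 0 0 0 0 85;0 -1 0 0 0 0 85;0 -1 0 0 0 0 85;0 -1 0 0 0 0 85;0 0 0 0 0 0 85;0 0 0 0 0 0 85;0 0 0 0 0 0 85;0 0 0 0 0 0 85;0 0 0 0 0 0 85' 40; python3 - <<'E'
from h import *
o=rec()
for m in('top','side'):
    p,d=camera(m); cv2.imwrite(f"pics/{m}34.png",p[:,:,::-1]);np.savez(f'{m}34.npz',p=p,d=d)
p=cv2.imread('pics/side34.png');cv2.imwrite('pics/s34z.png',cv2.resize(p[110:230,180:300],None,fx=5,fy=5,interpolation=cv2.INTER_CUBIC))
p=cv2.imread('pics/top34.png');cv2.imwrite('pics/t34z.png',cv2.resize(p[170:260,160:260],None,fx=6,fy=6,interpolation=cv2.INTER_CUBIC))
d=np.load('top34.npz')['d'];C=cloud('top',d);n=np.array([.9947,-.1028]);ax=np.array([.1028,.9947])
reg=np.zeros(d.shape,bool);reg[175:255,170:250]=1
m=(C[:,:,2]>.05)&(C[:,:,2]<.065)&reg
v,u=np.nonzero(m);W=onplane('top',np.c_[u,v],.056)[:,:2].astype(np.float32);print(cv2.minAreaRect(W),len(u))
P=C[m];a=P[:,:2]@n-.448
for lo,hi in((-.012,.012),(.02,.052),(.06,.086)):
    s=(a>lo)&(a<hi);Q=P[s];A=np.c_[Q[:,:2]-Q[:,:2].mean(0),np.ones(len(Q))];x=np.linalg.lstsq(A,Q[:,2],rcond=None)[0];print(s.sum(),np.median(Q[:,2]),'slopes deg',np.degrees(x[:2]))
E
```

```text
clock: 48.45
position: [0.572, 0.0112, 0.1717]
ee_rot: [0.049, 0.999, 0.003, 0.004]
ft_force: [1.1, 0.1, 1.4]
grip_width: 0.996
clock: 49.45
position: [0.5492, -0.1993, 0.1705]
ee_rot: [0.051, 0.999, 0.004, 0.001]
ft_force: [-0.2, 0.0, -0.1]
grip_width: 0.996
t 49.45 p [ 0.5492 -0.1993  0.1705] grasp [ 0.5493 -0.1988  0.1165] tz [ 0.003  0.008 -1.   ] ty [0.102 0.995 0.008] yaw 84.2
q [-0.05   0.366  0.393  1.746 -0.167  1.061  1.87 ] F [-0.2  0.  -0.1] T [ 0.02 -0.    0.05] grip 0.996
((0.5063773393630981, 0.20064130425453186), (0.14337873458862305, 0.10888271033763885), 83.73480987548828) 1792
396 0.05709878568445459 slopes deg [-2.10336477  0.14615887]
530 0.057224329461638024 slopes deg [-0.89825552  0.02628149]
419 0.05730830162737033 slopes deg [0.50288926 0.0774146 ]
```

View pics/t34z.png

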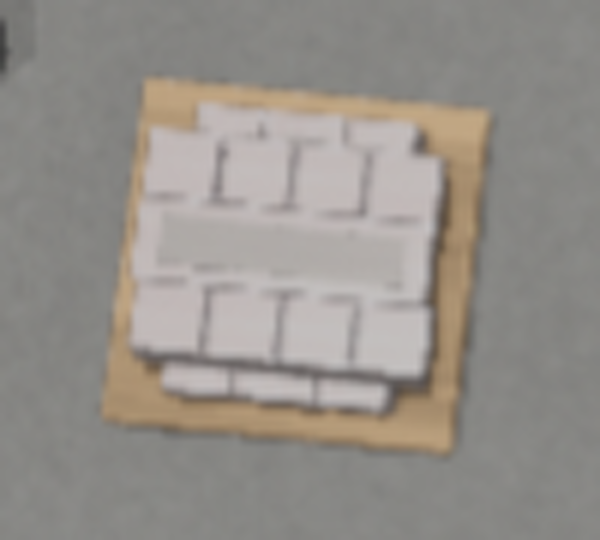

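View pics/s34z.png

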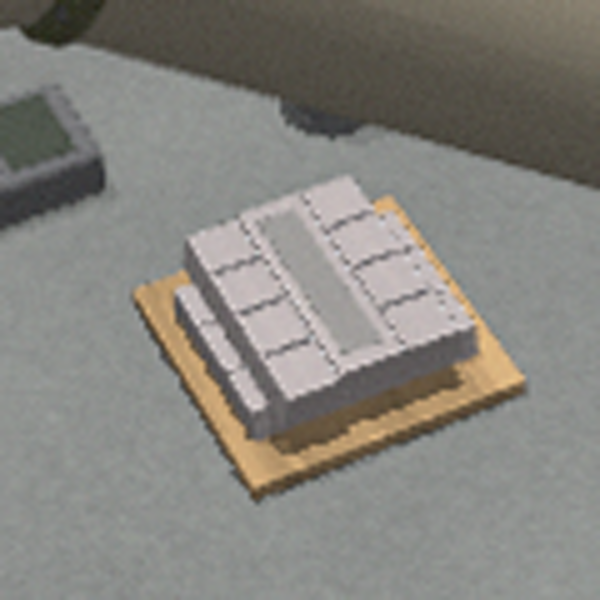

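```bash
python3 - <<'E'
from h import *
n=np.array([.9947,-.1028]);ax=np.array([.1028,.9947])
def sl(d,bands):
    C=cloud('top',d);reg=np.zeros(d.shape,bool);reg[175:255,170:250]=1
    m=(C[:,:,2]>.05)&(C[:,:,2]<.065)&reg;P=C[m];a=P[:,:2]@n-.446;l=P[:,:2]@ax
    for lo,hi in bands:
        s=(a>lo)&(a<hi)&(abs(l-.249)<.06);Q=P[s];x=np.linalg.lstsq(np.c_[a[s]-a[s].mean(),l[s]-.249,np.ones(s.sum())],Q[:,2],rcond=None)[0];r=Q[:,2].std();print(s.sum(),round(np.median(Q[:,2]),4),np.round(np.degrees(x[:2]),2),'std',round(r,5))
sl(np.load('a_top.npy'),[(-.01,.01)]);print()
D=np.load('top34.npz')['d'];sl(D,[(-.01,.01),(.022,.05),(.063,.083)])
# bystanders: picture difference
a=np.load('a_top_p.npy').astype(int);b=np.load('top34.npz')['p'].astype(int)
for nm,(r0,r1,c0,c1) in dict(psu=(135,205,405,480),meter=(220,290,105,150),reel=(160,190,138,165)).items():
    e=abs(a-b).max(2)[r0:r1,c0:c1];print(nm,(e>50).sum())
E
```

```text
294 0.057 [-0.3   0.09] std 0.00303

285 0.0574 [-1.58 -0.05] std 0.00306
398 0.0572 [-1.82  0.13] std 0.00303
283 0.0574 [1.09 0.47] std 0.00316
psu 0
meter 0
reel 0
```

The bystanders show no change, and the heights agree to 0.2 mm. The top camera's depth noise of 3 mm is too coarse to judge tilt, so I'll take one close look with the wrist camera.

```bash
python3 -m crank '0 .3 -.5 0 0 0 85;0 .9 -.6 0 0 0 85;0 1 -.6 0 0 0 85;0 1 -.4 0 0 0 85;0 1 -.3 0 0 0 85;.1 1 0 0 0 0 85;.1 1 0 0 0 0 85;.1 1 0 0 0 0 85;.1 1 0 0 0 0 85;.1 .9 0 0 0 0 85' 40; python3 -m crank '0 .7 0 0 0 0 85;0 .4 0 0 0 0 85;0 0 0 0 0 0 85;0 0 0 0 0 0 85;0 0 0 0 0 0 85;0 0 0 0 0 0 85;0 0 0 0 0 0 85;0 0 0 0 0 0 85;0 0 0 0 0 0 85;0 0 0 0 0 0 85' 40; python3 - <<'E'
from h import *
o=rec()
p,d=camera('wrist');cv2.imwrite('pics/w35.png',p[:,:,::-1]);np.savez('w35.npz',p=p,d=d,pos=o['position'],rot=o['ee_rot'])
C=cloud('wrist',d,o);n=np.array([.9947,-.1028]);ax=np.array([.1028,.9947])
m=(C[:,:,2]>.052)&(C[:,:,2]<.062);m[340:]=0;P=C[m];a=P[:,:2]@n-.446;l=P[:,:2]@ax
print('across',np.percentile(a,[.5,99.5]),'along',np.percentile(l,[.5,99.5]))
for lo,hi in((-.012,.012),(.02,.052),(.06,.084)):
    s=(a>lo)&(a<hi)&(abs(l-.249)<.062);x=np.linalg.lstsq(np.c_[a[s]-a[s].mean(),l[s]-.249,np.ones(s.sum())],P[s,2],rcond=None)[0];print(s.sum(),round(np.median(P[s,2]),4),np.round(np.degrees(x[:2]),2))
E
```

```text
clock: 50.55
position: [0.5657, 0.1764, 0.2747]
ee_rot: [0.053, 0.999, 0.004, 0.002]
ft_force: [1.0, -0.3, -0.0]
grip_width: 1.0
clock: 51.55
position: [0.5695, 0.2223, 0.2752]
ee_rot: [0.052, 0.999, 0.004, 0.002]
ft_force: [-0.2, 0.4, 0.6]
grip_width: 0.998
t 51.55 p [0.5695 0.2223 0.2752] grasp [0.5698 0.2227 0.2212] tz [ 0.005  0.008 -1.   ] ty [0.104 0.995 0.008] yaw 84.1
q [-0.588  0.312  0.178  1.555 -0.063  1.272  1.067] F [-0.2  0.4  0.6] T [-0.03 -0.03 -0.01] grip 0.998
across [-0.01623381  0.08946419] along [0.18064389 0.32100291]
4774 0.0566 [0.26 0.1 ]
5848 0.0567 [0.02 0.04]
3980 0.0565 [-0.21  0.1 ]
```

View pics/w35.png

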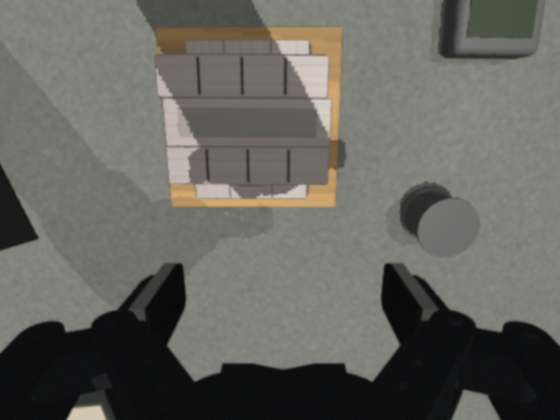

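```bash
python3 -c "
from workcell import *
print(hand_in())"
```

```text
the job is handed in; nothing more can be done
None
```

I finished the second layer and handed it in at about 51.6 s of the 72 s allowed; `hand_in` gives no verdict.

**What I did:** I turned the far spare over by standing it on end on the mat and regripping it from its wide-face side. I laid it narrow face down and pushed it up to top_1 with both open fingers. I then lowered the near spare wide face down outside it and pushed the row closed, with at most about 6 N of push force.

**Last checks (wrist camera):**

| Check | Result |
|---|---|
| Tops of the three bars | 56.5–56.7 mm, each flat within 0.3° |
| Width over the three top faces | 105.7 mm against 106 mm nominal, so no gap beyond the 1–2 mm I can measure |
| Ends | level within about 3 mm |
| top_1 | moved about 2 mm |
| Power supply, multimeter, reel | no change in the top picture (before/after) |

**Checks that disagreed or were not made:**
- The top camera's depth suggested tilts of up to about 2° on the bars. Its noise is about 3 mm, so I set that aside and relied on the wrist camera.
- I did not measure how far the three lower bars moved; they only looked in place in the last pictures.

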